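# Put the multimeter away from among the power bricks

### The arm

A 7-joint arm with a two-finger parallel gripper is mounted at the origin on the work surface. World frame = base frame: x ahead of the robot, y to its left, z up, the work surface at z = 0. Lengths are in m, angles in rad, forces in N, time in s.
With the tool pointing down it reaches from about 0.4 to 0.85 m from the base axis. Payload 10.4 kg.
Tool frame: the origin (TCP) lies at the very end of the fingers, on their centre line; the grasp point (between the pads) lies 19 mm behind it; z points along the fingers, y is the direction in which the jaws open and shut (so a half turn about z gives the same grasp; the last joint's range is limited). The gripper opens to 87 mm and grips with 3 to 60 N. Pads are 19 mm wide; open, the fingers measure 117 mm over their backs; the gripper's body (75 mm by 190 mm) begins 51 mm behind the grasp point.
Start: joints at [-1.159, 0.332, -0.065, 1.46, 0.022, 1.35, -0.088], TCP at [0.263, 0.567, 0.223] pointing down, gripper open.
Joint ranges: [-2.6, 2.6], [-0.5, 2.12], [-1.47, 1.34], [0.16, 2.42], [-1.27, 4.41], [0.06, 2.06], [-2.6, 2.6]. Speed limits (rad/s): [2.22, 2.22, 2.79, 2.79, 3.14, 3.14, 3.14].

### API

Orientations are given as a unit quaternion [x, y, z, w].
In Python, from bench import read_state, camera, close_job gives the robot as it stands.
- The arm moves only by the shell command python3 -m inch 'ROWS' [OPENING] [FORCE]. ROWS is JSON, a list of rows, each a list of 6 numbers: the shift along the tool's x, y, z as a fraction of full scale, then the turn, a rotation vector about the tool's x, y, z as a fraction of full scale. In form: [[tx, ty, tz, ax, ay, az], ...]. A call has 1 to 5 rows; each row shifts and turns the commanded pose from where the row before left it, along the tool's axes as they then stand; what a row does not reach is not made up. Full scale, the value 1, is 0.04 m for a shift and 120 degrees for a turn. A row lasts 1/8 s, in which the tool goes at most 62.5 mm and 10.7 degrees, less where a joint would pass 70% of its speed; a pose out of reach is approached as far as the arm can. A call with a number of a shift or a turn outside -1 to 1 is refused whole. A call with a gripper value outside its range is refused whole. OPENING is the opening, from -1 (shut) to 1 (fully open), so that 0 is half open, set as the call begins (- or left out, the last holds). The fingers move at their own pace and stop on an object; FORCE is the grip in N (left out, the last holds). Time passes only in rows, so rows that do not move let the fingers close. It gives the time, the measured TCP pose, the force and the opening at its end, in the units of the state.
- read_state(): the state, without advancing time (a new reading comes with each control period).
- camera(name): name is "side" or "top" or "wrist"; returns a dict with "img" (384x512x3 uint8, red, green, blue), "depth" (384x512 float32, m along the optical axis (not along the pixel's ray), 0 where there is no reading), "fx", "fy", "cx", "cy" (pixels), "position" and "orientation" of the camera in the world; the wrist camera has in their place "tool_from_camera" (4x4, takes a point from camera to tool coordinates, whose origin is the TCP and whose axes are the flange's). Camera axes: x right, y down, z forward; pixel columns grow to the right and rows downward; lengths in m; the calibration is good to about 2 mm. A picture is of the moment at which its call begins: read the wrist's pose just before it.
- close_job(): hands the job in, once; it reports no verdict.
The state is a dict: "time": time; "joint_positions": joint angles; "joint_vel": joint speeds; "joint_torque": joint torques, N m; "ee_pos": TCP position; "eef_rot": TCP orientation; "ft_force": force on the tool from outside, world axes, zero at the start; "torque": the same for the moment, N m; "width": finger opening in m.
Only numpy, scipy, OpenCV 4.12 (cv2) and the standard library are available. Lean on these libraries where they do the work, as an engineer would, in place of code of your own. Each camera call takes 0.05 s, during which the arm holds its last target.

### The job

Push the pocket multimeter along the panel, lying flat, out of the row it is packed in until it is clear of the two power bricks and the battery charger, without shifting those. Then pick it up, set it down face up in the empty bay of the open top drawer under the shelf, the left-hand bay as the robot faces it (do not drop it in), and push the drawer fully shut; leave the glue bottle, pencil cup and spanner where they stand.

Things in the scene. Friction and masses are not known exactly. Their poses are not given: they have to be found in the camera images.
- meter_center (a point): centre (half-way up) of the pocket multimeter: grey plastic block 112 long x 54 wide x 34 mm high, 0.24 kg, face up: screen, round dial and 3 sockets, nothing to grip on top. x along its length (screen end +x, away from the robot at the start), z up. In the left, middle or right place of the row on the panel, its long sides touching the neighbours; its ends are free, within 17 mm of theirs
- brick_a_center (a point): centre (half-way up) of a laptop power brick: plain grey plastic block 98 (x) x 54 (y) x 32 mm high, about 0.38 kg, loose, lying parallel to the meter in another place of the row. Not to be moved
- brick_b_center (a point): centre of the second power brick, the same as the first, in the remaining place of the row. Not to be moved
- charger: power-tool battery charger: grey plastic, 100 (x) x 95 (y) mm, 38 mm high, with a black dock on top reaching 57 mm; 0.75 kg, loose. Origin at the centre of its underside, on the panel. It touches the left (+y) end of the row. Not to be moved
- panel: fixed brown MDF panel, 6 mm thick, on the bench; the row lies on it. Origin at its underside below the middle of the row; x along the things' lengths, away from the robot; y along the row, to the left. It reaches x -220 to +120, y -100 to +230 mm. Panel on the robot's side of the row is empty, and so is the space for 60 mm beyond the row's far ends
- cab: fixed plywood cabinet with two drawers one above the other, 270 deep (x) x 260 wide (y) x 154 mm high. Origin in the middle of its front face, on the bench; x axis pointing into the cabinet, horizontally away from the robot. Only the top drawer is open
- shelf_edge (a point): middle of the lower front edge of the fixed 18 mm shelf over the cabinet, 340 mm above the bench, axes as the cabinet's. The shelf is 215 deep (x 0 to 215 mm from here) and 350 wide (y -175 to 175) and overhangs the cabinet's front by 80 mm. Steel bracket arms at y = -160 and 160 hang 14 mm below it; uprights at its back. Its stock reaches 430 mm above the bench
- bay (a point): point on the floor of the top drawer's empty left (+y) bay, midway across it, 50 mm behind the inside of the drawer front; 87 mm above the bench; moves with the drawer; x to its back, z up. Bay: y -63 to 63, x -50 to +175 mm. Drawer front 54, side wall 45, divider 44 mm high above the bay floor. Only what is pulled out of the cabinet is open above. The right bay holds small boxes
- cab_drawer0_handle (a point): middle of the top drawer's handle: a horizontal steel bar 11 mm thick, 120 mm long along y, 35 mm in front of the drawer front, 116 mm above the bench; moves with the drawer
- cab_drawer0 (a joint): opening of the top drawer in m: 0 shut, 0.19 fully open; it starts 0.15 to 0.18 open. It slides along the cabinet's x axis with about 1 N of friction and stays where it is left
- glue: white bottle of wood glue, 56 mm across, 165 mm tall, upright between the row and the cabinet; origin at the centre of its underside. Bystander
- cup: steel cup of pencils, 74 mm across, 165 mm tall over the pencils, standing on the robot's side between the panel and the drawer; origin at the centre of its underside. Bystander
- spanner: steel spanner 170 mm long lying on the bench left of the panel; origin at the centre of its underside. Bystander
Mind the look-alikes: they are no part of the job. Leave any blue or purple look-alike of the part that bears brick_a_center alone.

How it is judged:
On the way, in this order (a step that is already met when the one before it is completed fails the run):
1. the meter lies flat on the panel, pushed clear of both bricks and the charger (horizontal distance between meter_center and brick_a_center above 0.114 m and horizontal distance between meter_center and brick_b_center above 0.114 m and horizontal distance between meter_center and charger above 0.114 m and height (world z) of meter_center below 0.027 m and angle between meter_center's own z axis and vertical below 0.06 rad), for 0.2 s.
2. the meter is set down on the floor of the left bay while still held (z of meter_center in the frame of bay between 0 and 0.029 m and y of meter_center in the frame of bay between -0.06 and 0.06 m and x of meter_center in the frame of bay between -0.048 and 0.173 m and contact force between the fingers and meter above 0.5 N), for 0.1 s.
At the end, for the whole second after the job is handed in: The top drawer is shut to within 5 mm, the meter rests flat (within 7 degrees) and face up on the floor of its left-hand bay, released and still; both bricks and the charger are within 10 mm, and the glue bottle, cup and spanner within 15 mm, of where they began (value of joint cab_drawer0 below 0.005 m and z of meter_center in the frame of bay between 0.01 and 0.022 m and y of meter_center in the frame of bay between -0.06 and 0.06 m and x of meter_center in the frame of bay between -0.048 and 0.173 m and angle between meter_center's own z axis and vertical below 0.12 rad and linear speed of meter below 0.02 m/s and distance of each of brick_a_center, brick_b_center, charger from where it was at the start of the episode below 0.01 m and distance of each of glue, cup, spanner from where it was at the start of the episode below 0.015 m and angle between each of glue, cup's own z axis and vertical below 0.2 rad); the robot touches nothing.
It fails at once if a brick or the charger was shifted by 10 mm or more (distance of any of brick_a_center, brick_b_center, charger from where it was at the start of the episode above 0.01 m).
It fails at once if the glue bottle, the pencil cup or the spanner was disturbed (distance of any of glue, cup, spanner from where it was at the start of the episode above 0.015 m or angle between any of glue, cup's own z axis and vertical above 0.3 rad).
It fails at once if the meter was tipped on its side or over (angle between meter_center's own z axis and vertical above 1.2 rad).
It also fails if it takes over 67 s, if anything falls off the work surface, if the arm or the gripper's body presses on something with over 40 N, if the wrist force passes 120 N, or if a joint passes its speed limit or range.

## Working session

There is one attempt and no reset: what is moved stays moved. The work goes in short steps, Python scripts to look and compute and a shell command to move; the robot and the scene stay as the last step left them, time stands still between calls to the robot, and variables do not carry over. Pictures are saved under pics/ and viewed, and the job is handed in when it is done.

```bash
ls; mkdir -p pics; cat > h.py <<'E'
import numpy as np, cv2
from scipy.spatial.transform import Rotation as R
from bench import read_state, camera, close_job
def world(c,st=None):
    d=c["depth"]; v,u=np.mgrid[0:d.shape[0],0:d.shape[1]]
    P=np.stack([(u-c["cx"])*d/c["fx"],(v-c["cy"])*d/c["fy"],d],-1)
    if "position" in c:
        M=R.from_quat(c["orientation"]).as_matrix() if np.size(c["orientation"])==4 else np.array(c["orientation"])
        W=P@M.T+np.array(c["position"])
    else:
        T=np.array(c["tool_from_camera"]); P=P@T[:3,:3].T+T[:3,3]
        W=P@R.from_quat(st["eef_rot"]).as_matrix().T+np.array(st["ee_pos"])
    W[d<=0]=np.nan
    return W
def save(n,img): cv2.imwrite("pics/"+n+".png",cv2.cvtColor(img,cv2.COLOR_RGB2BGR))
E
python3 - <<'E'
from h import *
import pickle
s=read_state();print(s)
for n in("top","side","wrist"):
    st=read_state();c=camera(n);save(n+"0",c["img"]);pickle.dump((c,st),open(n+"0.pkl","wb"))
    print(n,{k:v for k,v in c.items() if k not in("img","depth")})
E
```

```text
pics
{'time': 0.0, 'joint_positions': array([-1.15860626,  0.33285215, -0.06470226,  1.46092986,  0.0215723 ,
        1.34987863, -0.08851209]), 'joint_vel': array([-0.00025603, -0.00098449, -0.00087416,  0.00112402, -0.00095357,
       -0.00150419, -0.00061482]), 'joint_torque': array([ 3.73886223e-04, -6.23253107e+01,  2.51035870e-02, -3.89888620e+01,
       -6.12143450e-02,  3.98853596e-02,  6.53914367e-05]), 'ee_pos': array([0.26309895, 0.56651058, 0.22177172]), 'eef_rot': array([ 2.15684360e-01,  9.76462895e-01, -6.74380821e-04, -1.30857465e-04]), 'ft_force': array([-0.60842818, -0.0595031 ,  0.36349901]), 'torque': array([ 0.01004282, -0.00307959,  0.06211167]), 'width': 0.0871000955444123}
top {'fx': 381.09939981516595, 'fy': 381.09939981516595, 'cx': 258.0773943528783, 'cy': 193.1891087374241, 'position': array([0.52351831, 0.0481358 , 1.50175106]), 'orientation': array([-0.70405181,  0.7091731 , -0.0243359 ,  0.02814851])}
side {'fx': 393.2730327351997, 'fy': 393.2730327351997, 'cx': 252.72765813575103, 'cy': 197.41358151949254, 'position': array([0.22544349, 0.12385   , 1.33943174]), 'orientation': array([-0.6347981 ,  0.75371743, -0.12897587,  0.11093523])}
wrist {'fx': 307.69731832796623, 'fy': 307.69731832796623, 'cx': 262.8322370422253, 'cy': 189.59862041797172, 'tool_from_camera': array([[ 2.66307852e-04, -9.58740088e-01, -2.84283964e-01,
         7.83026947e-02],
       [ 9.99999889e-01,  1.44614892e-04,  4.49057083e-04,
        -1.62858661e-03],
       [-3.89417333e-04, -2.84284052e-01,  9.58740020e-01,
        -1.62528097e-01],
       [ 0.00000000e+00,  0.00000000e+00,  0.00000000e+00,
         1.00000000e+00]])}
```

View pics/top0.png

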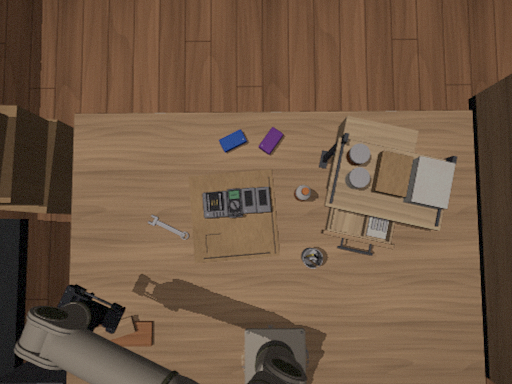

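View pics/side0.png

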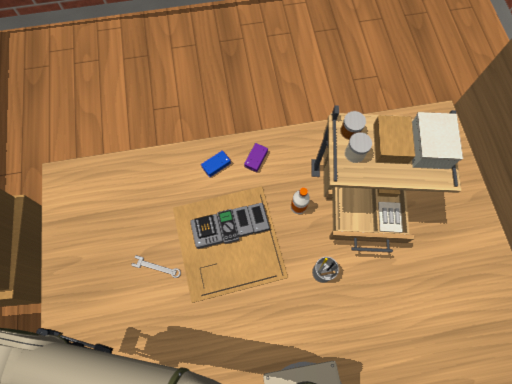

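View pics/wrist0.png

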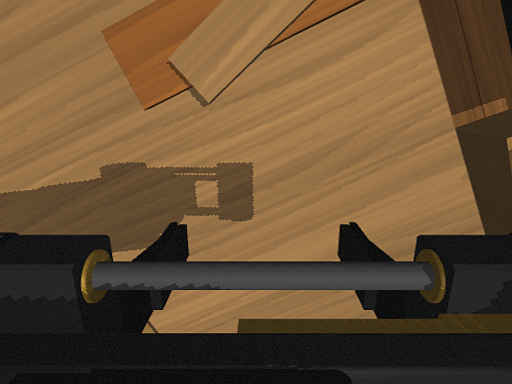

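The top view shows a row of four: the charger with its dock at (214,204), a unit with a green screen and dial at (235,202), then two plain bricks at (249,200) and (262,199). The blue (233,141) and purple (271,140) blocks are look-alikes to leave alone. The meter is the one with the screen and dial, so I'll confirm that in an enlarged crop and measure it.

```bash
python3 - <<'E'
from h import *
import pickle
c,s=pickle.load(open("top0.pkl","rb"))
W=world(c)
a=cv2.resize(c["img"][175:265,185:285],None,fx=5,fy=5,interpolation=cv2.INTER_NEAREST)
c2,_=pickle.load(open("side0.pkl","rb"))
b=cv2.resize(c2["img"][180:280,180:290],None,fx=4.5,fy=4.5,interpolation=cv2.INTER_NEAREST)
save("crop0",np.hstack([a[:450,:400],b[:450,:400]]))
np.set_printoptions(precision=3,suppress=True,linewidth=200)
print("z map"); print((W[184:222:2,200:274:2,2]*1000).round())
for (u,v) in [(214,204),(235,202),(249,200),(262,199),(303,192),(312,257),(168,228),(355,250),(350,222)]: print(u,v,W[v,u])
W2=world(c2)
for (u,v) in [(300,205),(327,269),(372,249),(355,220),(374,236)]: print('side',u,v,W2[v,u])
E
```

```text
z map
[[ 6.  7.  5.  8.  8.  8.  5. 10.  8.  6.  6.  8.  6. 11.  8.  6.  6.  3. 11.  2.  1.  5.  8.  8.  5.  5.  9.  8.  4.  7.  8.  7.  5.  6.  7.  7.  0.]
 [ 4.  9.  6.  6.  3.  7.  5.  6.  5.  9.  8.  3.  8.  4.  2.  6.  9. 12. 10.  4.  8.  2. 11.  8.  6. 13.  8. 14.  6. 10.  8.  7.  9.  7.  1.  9. -0.]
 [ 8.  9.  4.  7.  9.  3.  8.  6.  7.  9.  7.  7.  8. 10.  9.  4.  6.  7.  7. 33.  2.  2. 10. 36. 38. 40. 41. 38. 41. 38. 39. 32. 40. 39. 39.  1.  7.]
 [ 4.  8.  1.  3.  7. -2.  5.  7.  4.  6.  2.  3.  8. 14. 44. 39. 44. 45. 40. 37. 40. 37. 34. 37. 36. 43. 36. 40. 39. 37. 41. 39. 40. 41. 42. 11.  8.]
 [ 4.  6.  7.  8. 42. nan 36. 44. 58. 61. 48. 45. 44. 48. 39. 38. 46. 47. 43. 38. 38. 42. 40. 38. 41. 40. 40. 32. 35. 33. 40. 41. 38. 40. 40.  4.  8.]
 [ 6. 18. 45. 62. 56. 57. 59. 59. 57. 57. 63. 55. 44. 52. 42. 42. 40. 42. 44. 39. 38. 42. 39. 43. 50. 37. 37. 39. 34. 41. 44. 47. 40. 45. 36. 11.  9.]
 [15. 11. 41. 52. 60. 59. 62. 55. 60. 54. 55. 56. 41. 44. 43. 42. 42. 43. 39. 39. 42. 34. 38. 36. 40. 43. 42. 37. 37. 44. 43. 40. 37. 41. 33.  6.  2.]
 [ 5.  1. 52. 43. 63. 60. 63. 61. 62.
[... 1519 characters left out ...]
 7.  2.  7.  4.  9.  5.  4.  9. 12.  8.  5.  5.  7.  9.  9. 10.  7.  9.  0. 11.  5. 11.  6.  6.  4.  9.]
 [10.  7.  1.  4.  6.  5.  9. 14.  9.  4.  7.  6.  5. 10.  9.  9.  5.  5. -4.  4.  9. 12.  3.  6.  7.  6.  6.  5.  2.  9.  9.  6.  9.  4.  5. 14.  6.]]
214 204 [0.591 0.223 0.059]
235 202 [0.599 0.144 0.042]
249 200 [0.606 0.091 0.04 ]
262 199 [0.61  0.041 0.034]
303 192 [ 0.626 -0.103  0.168]
312 257 [ 0.385 -0.151  0.011]
168 228 [0.501 0.409 0.006]
355 250 [ 0.419 -0.292  0.117]
350 222 [ 0.519 -0.284  0.084]
side 300 205 [ 0.607 -0.096  0.102]
side 327 269 [ 0.395 -0.15   0.033]
side 372 249 [ 0.42  -0.284  0.124]
side 355 220 [ 0.53  -0.268  0.086]
side 374 236 [ 0.455 -0.295  0.144]
```

View pics/crop0.png

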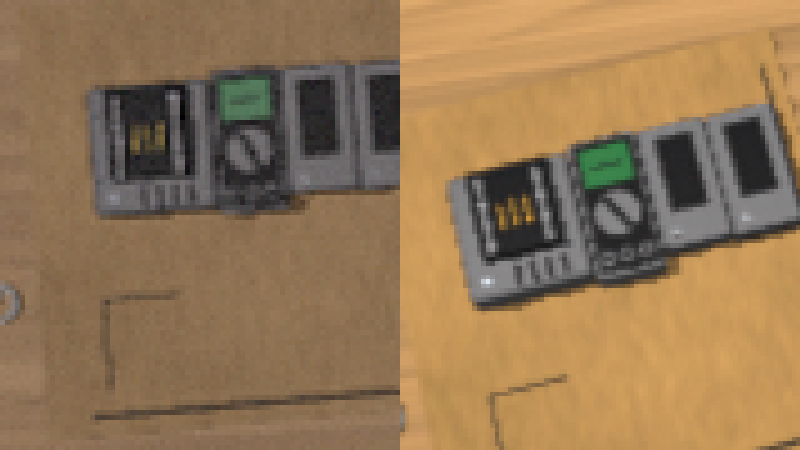

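The crop confirms it: the meter, with its green screen and dial, lies between the charger on its left and the two bricks on its right, so it is in the row's left place. Its near end sticks out towards the robot. Next I'll get coarse yaws for the row and the cabinet.

```bash
cat >> h.py <<'E'
def rect(P):
    r=cv2.minAreaRect((P[:,:2]*1000).astype(np.float32)); return r, cv2.boxPoints(r).round(0).tolist()
def togo(target,yaw_y):
    """tool down; yaw_y = world angle (deg) of tool y axis minus 90. print shift in tool axes (mm) and turn about tool z (deg)"""
    s=read_state(); M=R.from_quat(s["eef_rot"]).as_matrix()
    sh=M.T@(np.array(target)-s["ee_pos"])
    a=np.radians(yaw_y); y=np.array([-np.sin(a),np.cos(a),0]); z=np.array([0,0,-1.]); x=np.cross(y,z)
    rv=R.from_matrix(M.T@np.stack([x,y,z],1)).as_rotvec(degrees=True)
    print("pos",s["ee_pos"].round(4),"t",s["time"],"shift mm",(sh*1000).round(1),"frac",(sh/0.04).round(3),"turn deg",rv.round(2),"frac",(rv/120).round(4))
E
python3 - <<'E'
from h import *
import pickle
for n in("top0","side0"):
    c,s=pickle.load(open(n+".pkl","rb")); W=world(c).reshape(-1,3); I=c["img"].reshape(-1,3).astype(int)
    x,y,z=W.T
    m=(x>.5)&(x<.7)&(y>0.0)&(y<.3)&(z>.028)
    print(n,"row",rect(W[m]))
    m=(x>.5)&(x<.7)&(y>0.0)&(y<.12)&(z>.028)
    print(n,"bricks",rect(W[m]))
    m=(z>.33)&(z<.37)&(y<-.1)&(x>.4)
    print(n,"shelf",rect(W[m]))
    m=(z>.11)&(z<.16)&(y<-.18)&(y>-.5)&(x>.38)&(x<.6); print("drawer",rect(W[m]))
    m=(z>.1)&(z<.13)&(y<-.18)&(y>-.5)&(x>.38)&(x<.45); print("handle",rect(W[m]))
    m=(z>.07)&(z<.2)&(np.hypot(x-.61,y+.1)<.06); print("glue",np.median(W[m],0), rect(W[m])[0])
    m=(z>.07)&(z<.2)&(np.hypot(x-.385,y+.15)<.07); print("cup",np.median(W[m],0),rect(W[m])[0])
togo([.6,.145,.3],0)
E
```

```text
top0 row (((596.8217163085938, 139.01193237304688), (112.03091430664062, 257.9942932128906), 4.677693843841553), [[530.0, 263.0], [552.0, 6.0], [663.0, 15.0], [642.0, 272.0]])
top0 bricks (((602.59423828125, 66.17231750488281), (106.69265747070312, 111.91351318359375), 4.36600923538208), [[545.0, 118.0], [554.0, 6.0], [660.0, 14.0], [652.0, 126.0]])
top0 shelf (((638.391845703125, -340.5610046386719), (351.3513488769531, 220.437255859375), 77.31687927246094), [[492.0, -488.0], [707.0, -536.0], [784.0, -193.0], [569.0, -145.0]])
drawer (((479.245361328125, -306.5052185058594), (251.4000701904297, 138.6173095703125), 77.76885986328125), [[385.0, -415.0], [520.0, -444.0], [574.0, -198.0], [438.0, -169.0]])
handle (((424.7184143066406, -323.44927978515625), (48.59209060668945, 191.55020141601562), 0.5625224113464355), [[399.0, -228.0], [401.0, -419.0], [450.0, -419.0], [448.0, -227.0]])
glue [ 0.62588845 -0.10639868  0.11543595] ((629.3956298828125, -110.07232666015625), (53.9840087890625, 51.288551330566406), 0.3840307593345642)
cup [ 0.38929853 -0.14263232  0.09524245] ((388.4923400878
[... 751 characters left out ...]
, [597.0, -442.0], [635.0, -205.0], [429.0, -171.0]])
handle (((428.5357360839844, -316.5212097167969), (189.38465881347656, 41.97703170776367), 77.8039779663086), [[388.0, -405.0], [429.0, -414.0], [469.0, -228.0], [428.0, -220.0]])
glue [ 0.62230565 -0.0985999   0.11452101] ((627.708740234375, -102.22591400146484), (54.750144958496094, 47.202823638916016), 69.29598236083984)
cup [ 0.39131429 -0.13341444  0.09464509] ((389.995849609375, -136.011474609375), (73.65868377685547, 70.38024139404297), 80.6512222290039)
pos [0.2631 0.5666 0.222 ] t 0.15 shift mm [-483.1 -240.6  -77.8] frac [-12.077  -6.015  -1.944] turn deg [-6.000e-02 -1.000e-02 -2.491e+01] frac [-5.000e-04 -1.000e-04 -2.076e-01]
```

```bash
python3 -m inch '[[-1,-0.5,-0.5,0,0,-0.085],[-1,-0.5,-0.5,0,0,-0.08],[-1,-0.5,-0.5,0,0,-0.08],[-1,-0.5,0,0,0,0],[-1,-0.5,0,0,0,0]]' 1; python3 -c "
from h import *
togo([.52,.13,.30],4.5)"
```

```text
time: 0.78
ee_pos: [0.4469, 0.4445, 0.2828]
eef_rot: [-0.039, 0.999, 0.0, 0.0]
ft_force: [0.9, 0.3, -0.1]
width: 0.0871
pos [0.4469 0.4445 0.2828] t 0.775 shift mm [ -48.2 -319.3  -17.3] frac [-1.206 -7.982 -0.433] turn deg [ 0.02  0.01 -0.01] frac [ 0.0002  0.0001 -0.0001]
```

```bash
python3 -m inch '[[-0.2,-1,0,0,0,0],[-0.2,-1,0,0,0,0],[-0.2,-1,-0.2,0,0,0],[-0.2,-1,-0.2,0,0,0],[-0.2,-1,0,0,0,0]]' -1; python3 -m inch '[[-0.2,-1,0,0,0,0],[0,-1,0,0,0,0],[0,-1,0,0,0,0],[0,0,0,0,0,0],[0,0,0,0,0,0]]'; python3 - <<'E'
from h import *
import pickle
st=read_state();c=camera("wrist");save("w1",c["img"]);pickle.dump((c,st),open("w1.pkl","wb"));print(st["ee_pos"],st["ft_force"])
E
```

```text
time: 1.4
ee_pos: [0.5016, 0.2477, 0.299]
eef_rot: [-0.039, 0.999, 0.0, 0.0]
ft_force: [0.5, 0.0, -0.7]
width: 0.0451
time: 2.02
ee_pos: [0.5184, 0.1306, 0.2984]
eef_rot: [-0.039, 0.999, 0.0, -0.0]
ft_force: [0.8, 1.5, -0.1]
width: 0.0018
[0.51837447 0.13064939 0.2984168 ] [ 0.80789016  1.49067024 -0.10271429]
```

View pics/w1.png

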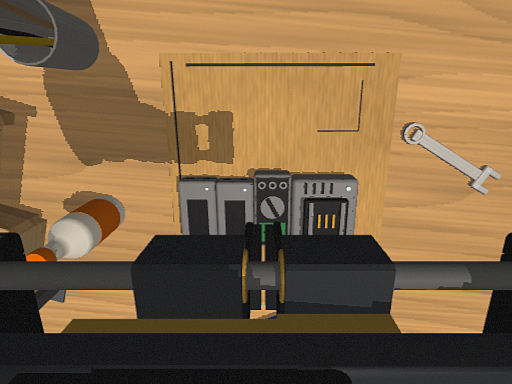

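```bash
python3 - <<'E'
from h import *
import pickle
c,s=pickle.load(open("w1.pkl","rb"))
a=cv2.resize(c["img"][160:245,170:370],None,fx=4,fy=4,interpolation=cv2.INTER_CUBIC)
save("w1c",a)
W=world(c,s); np.set_printoptions(precision=3,suppress=True)
for p in [(197,200),(235,200),(272,180),(330,190),(270,120)]:
    w=W[p[1]-4:p[1]+5,p[0]-4:p[0]+5].reshape(-1,3); print(p,np.nanmedian(w,0))
E
```

```text
(197, 200) [0.587 0.04  0.039]
(235, 200) [0.583 0.094 0.039]
(272, 180) [0.549 0.145 0.041]
(330, 190) [0.556 0.227 0.045]
(270, 120) [0.469 0.136 0.006]
```

View pics/w1c.png

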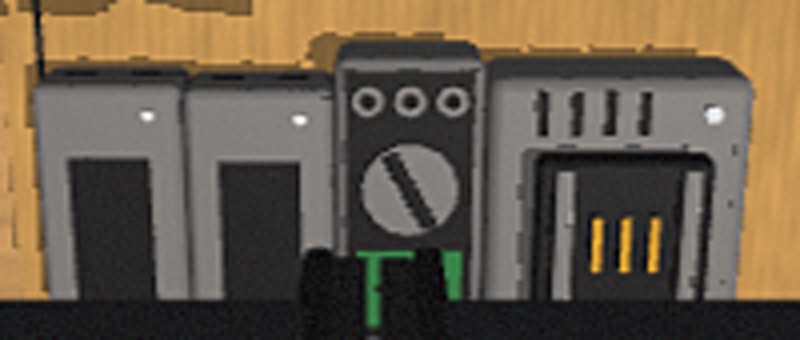

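```bash
cat >> h.py <<'E'
def pt(c,st,u,v,z):
    """pixel ray to world plane z"""
    d=np.array([(u-c["cx"])/c["fx"],(v-c["cy"])/c["fy"],1.])
    if "position" in c: M=R.from_quat(c["orientation"]).as_matrix();o=np.array(c["position"])
    else:
        T=np.array(c["tool_from_camera"]);E=R.from_quat(st["eef_rot"]).as_matrix();M=E@T[:3,:3];o=E@T[:3,3]+st["ee_pos"]
    d=M@d; return o+d*(z-o[2])/d[2]
E
python3 - <<'E'
from h import *
import pickle
c,s=pickle.load(open("w1.pkl","rb"))
for n,u,v,z in [("meterTopR",338,72,.04),("meterTopL",482,70,.04),("dial",410,190,.04),("bR",35,86,.038),("bR/bL",187,86,.038),("bL L",334,86,.038),("chL",752,80,.044),("chR",488,78,.044),("sock1",368,101,.04),("sock3",453,101,.04),("bR far",50,290,.038),("seam far",197,290,.038),("ch far",737,290,.044),("slit R",485,290,.04)]:
    print(n,pt(c,s,170+u/4-.375,160+v/4-.375,z).round(4))
E
```

```text
meterTopR [0.5475 0.1196 0.04  ]
meterTopL [0.5428 0.1701 0.04  ]
dial [0.5895 0.1487 0.04  ]
bR [0.5616 0.0126 0.038 ]
bR/bL [0.5573 0.0664 0.038 ]
bL L [0.5532 0.1185 0.038 ]
chL [0.5379 0.2643 0.044 ]
chR [0.5445 0.1721 0.044 ]
sock1 [0.5572 0.1309 0.04  ]
sock3 [0.5549 0.161  0.04  ]
bR far [0.6403 0.0182 0.038 ]
seam far [0.6359 0.073  0.038 ]
ch far [0.6175 0.2721 0.044 ]
slit R [0.6266 0.18   0.04  ]
```

```bash
python3 -c "
from h import *
togo([.683,.156,.014],4.6)"
```

```text
pos [0.5183 0.1311 0.2984] t 2.075 shift mm [-166.3   11.5  284.3] frac [-4.157  0.289  7.108] turn deg [ 0.02 -0.02 -0.03] frac [ 0.0002 -0.0002 -0.0003]
```

```bash
python3 -m inch '[[-1,0.07,0,0,0,0],[-1,0.07,0,0,0,0],[-1,0.07,0,0,0,0],[-1,0.08,0.5,0,0,0],[-0.15,0,1,0,0,0]]' -1; python3 -m inch '[[0,0,1,0,0,0],[0,0,1,0,0,0],[0,0,1,0,0,0],[0,0,0.7,0,0,0],[0,0,0,0,0,0]]'; python3 - <<'E'
from h import *
import pickle
togo([.683,.156,.014],4.6)
c=camera("top");save("t1",cv2.resize(c["img"][160:260,170:300],None,fx=5,fy=5))
E
```

```text
time: 2.7
ee_pos: [0.6851, 0.1567, 0.2373]
eef_rot: [-0.04, 0.999, 0.0, 0.001]
ft_force: [-0.5, -0.1, -0.8]
width: 0.0003
time: 3.32
ee_pos: [0.6812, 0.1558, 0.0876]
eef_rot: [-0.04, 0.999, -0.0, -0.003]
ft_force: [0.8, 0.3, -0.4]
width: 0.0008
pos [0.6812 0.1558 0.0876] t 3.325 shift mm [-2.2  0.1 73.6] frac [-0.055  0.003  1.841] turn deg [-0.02 -0.29 -0.01] frac [-0.0002 -0.0024 -0.0001]
```

View pics/t1.png

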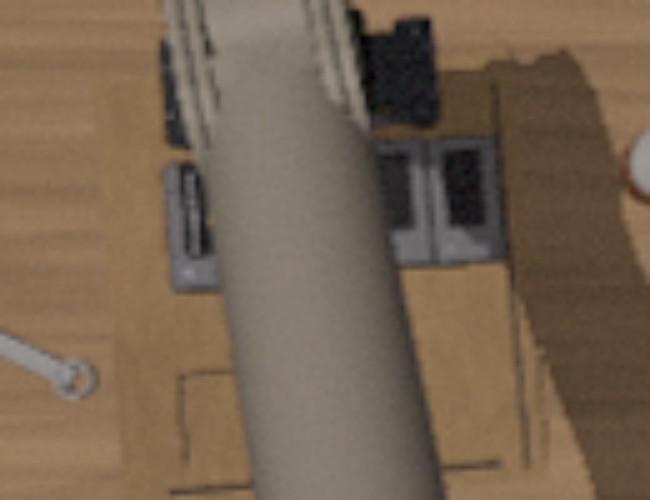

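```bash
python3 -m inch '[[-0.1,0,0.7,0,0,0],[0,0,0.5,0,0,0],[0,0,0,0,0,0]]' -1 20; python3 - <<'E'
from h import *
togo([.683,.156,.014],4.6)
c=camera("wrist");save("w2",c["img"])
E
```

```text
time: 3.75
ee_pos: [0.6862, 0.1551, 0.0415]
eef_rot: [-0.039, 0.999, -0.0, -0.001]
ft_force: [0.4, 0.3, -0.2]
width: 0.0005
pos [0.6862 0.1551 0.0415] t 3.75 shift mm [ 3.1  1.2 27.5] frac [0.077 0.03  0.688] turn deg [-0.01 -0.13 -0.09] frac [-0.0001 -0.0011 -0.0008]
```

View pics/w2.png

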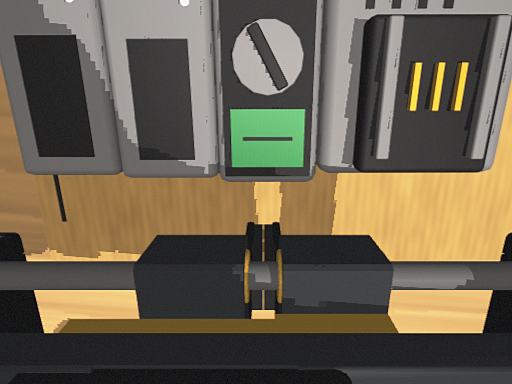

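```bash
python3 -m inch '[[0,0.03,0.4,0,0,0],[0,0,0.28,0,0,0],[0,0,0,0,0,0]]' -1; python3 -m inch '[[0.2,0,0,0,0,0],[0.2,0,0,0,0,0],[0.2,0,0,0,0,0],[0.2,0,0,0,0,0]]'; python3 - <<'E'
from h import *
togo([.683,.156,.014],4.6)
c=camera("wrist");save("w3",c["img"])
E
```

```text
time: 4.18
ee_pos: [0.6861, 0.1559, 0.0139]
eef_rot: [-0.039, 0.999, -0.0, -0.001]
ft_force: [-0.1, -0.1, 0.5]
width: 0.0006
time: 4.68
ee_pos: [0.6549, 0.1536, 0.0158]
eef_rot: [-0.039, 0.999, 0.0, 0.001]
ft_force: [1.6, 0.2, 0.5]
width: 0.0006
pos [0.6549 0.1536 0.0158] t 4.675 shift mm [-28.2   0.1   1.8] frac [-0.704  0.004  0.046] turn deg [ 0.02  0.06 -0.11] frac [ 0.0001  0.0005 -0.0009]
```

View pics/w3.png

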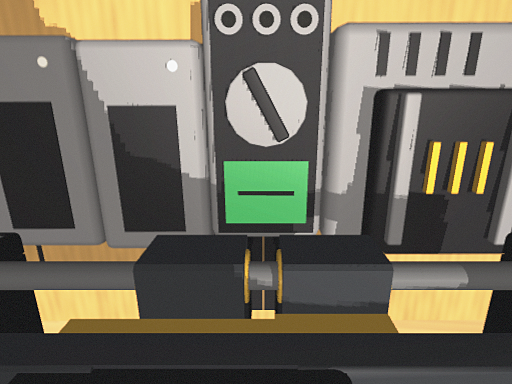

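```bash
python3 -m inch '[[0.3,0,0.03,0,0,0],[0.3,0,0,0,0,0],[0.3,0,0,0,0,0],[0.3,0,0,0,0,0],[0.3,0,0,0,0,0]]' -1; python3 - <<'E'
from h import *
togo([.54,.145,.014],4.6)
c=camera("wrist");save("w4",c["img"])
E
```

```text
time: 5.35
ee_pos: [0.5945, 0.1489, 0.0142]
eef_rot: [-0.039, 0.999, 0.0, 0.0]
ft_force: [3.8, -0.3, 1.7]
width: 0.0002
pos [0.5945 0.1489 0.0142] t 5.35 shift mm [54.6  0.4  0.2] frac [1.366 0.01  0.006] turn deg [ 0.01  0.01 -0.11] frac [ 0.0001  0.0001 -0.0009]
```

View pics/w4.png

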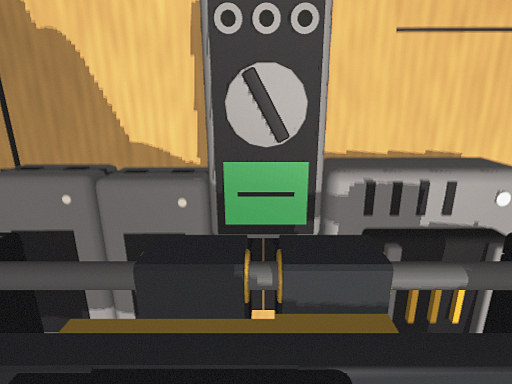

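The meter is sliding straight between the brick and the charger, and the neighbours aren't moving. I'll finish the push.

```bash
python3 -m inch '[[0.3,0,0,0,0,0],[0.3,0,0,0,0,0],[0.3,0,0,0,0,0],[0.3,0,0,0,0,0],[0.15,0,0,0,0,0]]' -1; python3 -m inch '[[0,0,0,0,0,0],[0,0,0,0,0,0],[0,0,0,0,0,0]]';  python3 - <<'E'
from h import *
import pickle
togo([.54,.145,.014],4.6)
st=read_state();c=camera("wrist");save("w5",c["img"]);pickle.dump((c,st),open("w5.pkl","wb"))
E
```

```text
time: 6.02
ee_pos: [0.5404, 0.1446, 0.014]
eef_rot: [-0.039, 0.999, -0.0, -0.0]
ft_force: [1.0, 0.2, -0.3]
width: 0.0004
time: 6.4
ee_pos: [0.5417, 0.1446, 0.0141]
eef_rot: [-0.039, 0.999, 0.0, 0.0]
ft_force: [-0.0, -0.2, 0.1]
width: 0.0004
pos [0.5417 0.1446 0.0141] t 6.4 shift mm [1.7 0.5 0.1] frac [0.042 0.012 0.002] turn deg [ 0.    0.   -0.12] frac [ 0.     0.    -0.001]
```

View pics/w5.png

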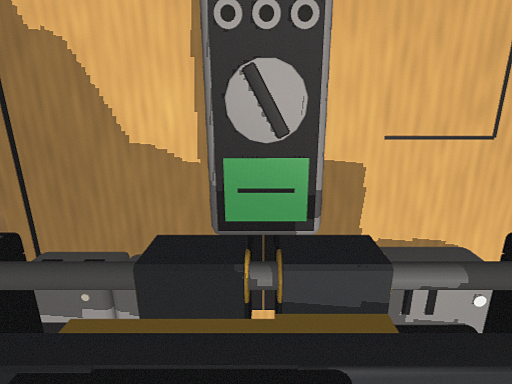

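```bash
python3 -m inch '[[-0.1,0,-0.5,0,0,0],[0,0,-1,0,0,0],[0.3,0,-1,0,0,0],[0.7,0,-1,0,0,0],[1,0,-1,0,0,0]]' -1;  python3 -m inch '[[1,0,-0.8,0,0,0],[0.2,0,-0.4,0,0,0],[0,0,0,0,0,0],[0,0,0,0,0,0]]' 1 30;  python3 - <<'E'
from h import *
import pickle
st=read_state();c=camera("wrist");save("w6",c["img"]);pickle.dump((c,st),open("w6.pkl","wb"))
E
```

```text
time: 7.08
ee_pos: [0.4653, 0.1385, 0.1953]
eef_rot: [-0.039, 0.999, -0.0, 0.0]
ft_force: [0.3, 1.0, 0.4]
width: 0.0005
time: 7.58
ee_pos: [0.4182, 0.1348, 0.241]
eef_rot: [-0.039, 0.999, -0.0, -0.001]
ft_force: [-0.3, -1.2, -0.2]
width: 0.0327
```

View pics/w6.png

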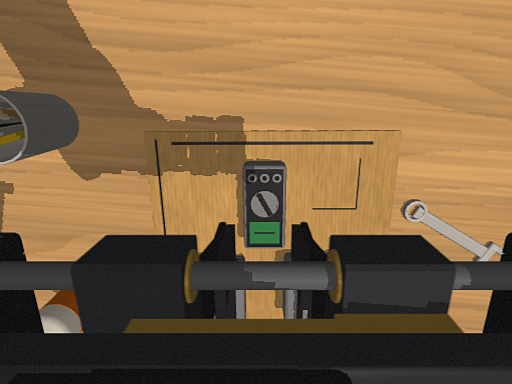

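```bash
python3 - <<'E'
from h import *
import pickle
c,s=pickle.load(open("w6.pkl","rb"))
save("w6c",cv2.resize(c["img"][150:255,215:315],None,fx=5.6,fy=5.6,interpolation=cv2.INTER_CUBIC))
E
```

```text
(no output)
```

View pics/w6c.png

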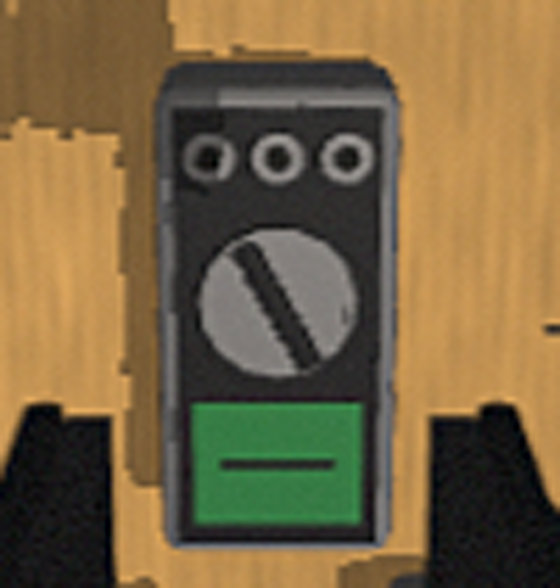

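```bash
python3 - <<'E'
from h import *
import pickle
c,s=pickle.load(open("w6.pkl","rb"))
P=[pt(c,s,215+u/5.6-.41,150+v/5.6-.41,.04) for u,v in [(162,98),(398,98),(389,545),(170,546)]]
print(np.round(P,4)); m=np.mean(P,0);print("centre",m)
d=(P[2]+P[3]-P[0]-P[1])/2;print("len",np.linalg.norm(d),"yaw",np.degrees(np.arctan2(d[1],d[0])))
print("width",np.linalg.norm(P[0]-P[1]),np.linalg.norm(P[2]-P[3]))
# target: tilt 20, grasp point over centre, z 0.031
for off in (0,-.008):
    a=np.radians(4.6);f=np.array([np.cos(a),np.sin(a),0]);t=np.radians(20)
    g=np.array([m[0],m[1],.031])+off*f
    tcp=g+.019*(np.sin(t)*f+np.cos(t)*np.array([0,0,-1]))
    print(off,"tcp",tcp)
E
```

```text
[[0.4204 0.1102 0.04  ]
 [0.4164 0.1609 0.04  ]
 [0.5223 0.1693 0.04  ]
 [0.5265 0.1185 0.04  ]]
centre [0.47137675 0.13975273 0.04      ]
len 0.10635433463920885 yaw 4.507826755402149
width 0.05082966997712539 0.05099621306867805
0 tcp [0.4778542  0.14027389 0.01314584]
-0.008 tcp [0.46987997 0.1396323  0.01314584]
```

```bash
cat >> h.py <<'E'
def go(target,yaw,tilt):
    """turn first, then shift in the turned tool's axes"""
    s=read_state(); M=R.from_quat(s["eef_rot"]).as_matrix()
    f=R.from_euler("z",yaw,degrees=True); 
    base=np.array([[-1,0,0],[0,1,0],[0,0,-1.]]).T
    T=(f*R.from_euler("y",-tilt,degrees=True)).as_matrix()@base
    rv=R.from_matrix(M.T@T).as_rotvec(degrees=True); d=np.array(target)-s["ee_pos"]
    print("t",round(s["time"],2),"pos",s["ee_pos"].round(4),"w",round(s["width"],4),"F",np.round(s["ft_force"],1),"turn frac",(rv/120).round(4),"\n shift frac now-axes",(M.T@d/.04).round(3),"turned-axes",(T.T@d/.04).round(3),"world/40mm",(d/.04).round(3))
    ax=T.T; print(" unit world 40mm: up->",(T.T@[0,0,1]).round(3)," fwd(x')->",(T.T@f.as_matrix()[:,0]).round(3)," left(y')->",(T.T@f.as_matrix()[:,1]).round(3))
E
python3 -m inch '[[0,0,0,0,-0.084,0],[0,0,0,0,-0.083,0],[0,0,0,0,0,0],[0,0,0,0,0,0]]' 1 30; python3 -c "
from h import *
go([.470,.1398,.0135],4.5,20)"
```

```text
time: 8.12
ee_pos: [0.4183, 0.1349, 0.2421]
eef_rot: [-0.038, 0.984, 0.007, 0.173]
ft_force: [-0.1, 0.5, 0.4]
width: 0.0763
t 8.12 pos [0.4183 0.1349 0.2421] w 0.0763 F [-0.1  0.5  0.4] turn frac [-0.0001 -0.0006 -0.0003] 
 shift frac now-axes [0.728 0.021 5.815] turned-axes [0.735 0.02  5.814] world/40mm [ 1.292  0.122 -5.715]
 unit world 40mm: up-> [-0.342  0.    -0.94 ]  fwd(x')-> [-0.94  -0.     0.342]  left(y')-> [0. 1. 0.]
```

```bash
python3 -m inch '[[0.4,0.02,1,0,0,0],[0.33,0,1,0,0,0],[0,0,1,0,0,0],[0,0,1,0,0,0],[0,0,0.6,0,0,0]]' 1 30; python3 -m inch '[[0,0,0.4,0,0,0],[0,0,0.4,0,0,0],[0,0,0.2,0,0,0],[0,0,0,0,0,0]]'; python3 - <<'E'
from h import *
go([.470,.1398,.0135],4.5,20)
c=camera("wrist");save("w7",c["img"])
E
```

```text
time: 8.75
ee_pos: [0.4542, 0.1379, 0.0569]
eef_rot: [-0.038, 0.984, 0.006, 0.172]
ft_force: [0.3, -0.4, 0.1]
width: 0.0871
time: 9.25
ee_pos: [0.4673, 0.1393, 0.021]
eef_rot: [-0.038, 0.984, 0.006, 0.173]
ft_force: [0.3, 0.7, -0.0]
width: 0.0871
t 9.25 pos [0.4673 0.1393 0.021 ] w 0.0871 F [ 0.3  0.7 -0. ] turn frac [-0.0006 -0.0005 -0.0003] 
 shift frac now-axes [-0.001  0.007  0.2  ] turned-axes [-0.001  0.007  0.2  ] world/40mm [ 0.068  0.012 -0.187]
 unit world 40mm: up-> [-0.342  0.    -0.94 ]  fwd(x')-> [-0.94  -0.     0.342]  left(y')-> [0. 1. 0.]
```

View pics/w7.png

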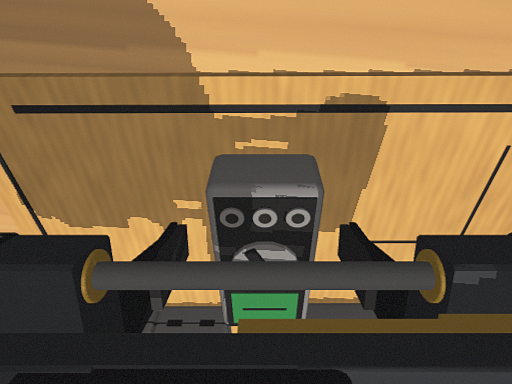

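```bash
python3 -m inch '[[0,0,0.2,0,0,0],[0,0,0,0,0,0]]' 1 35; python3 -m inch '[[0,0,0,0,0,0],[0,0,0,0,0,0],[0,0,0,0,0,0],[0,0,0,0,0,0],[0,0,0,0,0,0]]' -1 35; python3 -m inch '[[0,0,0,0,0,0],[-0.17,0,-0.47,0,0,0],[-0.34,0,-0.94,0,0,0],[-0.34,0,-0.94,0,0,0]]'; python3 - <<'E'
from h import *
go([.470,.1398,.0135],4.5,20)
c=camera("wrist");save("w8",c["img"])
E
```

```text
time: 9.55
ee_pos: [0.4697, 0.1398, 0.014]
eef_rot: [-0.039, 0.984, 0.007, 0.174]
ft_force: [-0.2, -0.4, 0.3]
width: 0.087
time: 10.18
ee_pos: [0.4697, 0.1399, 0.0143]
eef_rot: [-0.039, 0.984, 0.007, 0.174]
ft_force: [-0.8, 0.0, 2.1]
width: 0.0539
time: 10.68
ee_pos: [0.4687, 0.1395, 0.1147]
eef_rot: [-0.039, 0.984, 0.007, 0.173]
ft_force: [0.6, 0.7, -1.1]
width: 0.0536
t 10.68 pos [0.4687 0.1395 0.1147] w 0.0536 F [ 0.6  0.7 -1.1] turn frac [-0.0002 -0.0004 -0.    ] 
 shift frac now-axes [0.833 0.007 2.389] turned-axes [0.835 0.006 2.388] world/40mm [ 0.031  0.009 -2.53 ]
 unit world 40mm: up-> [-0.342  0.    -0.94 ]  fwd(x')-> [-0.94  -0.     0.342]  left(y')-> [0. 1. 0.]
```

View pics/w8.png

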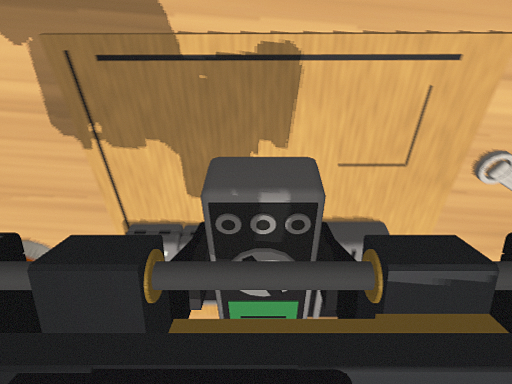

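```bash
python3 - <<'E'
from h import *
import pickle
c,s=pickle.load(open("top0.pkl","rb"));c2,_=pickle.load(open("side0.pkl","rb"))
a=cv2.resize(c["img"][195:265,320:400],None,fx=5,fy=5,interpolation=cv2.INTER_CUBIC)
b=cv2.resize(c2["img"][180:260,325:415],None,fx=4.4,fy=4.4,interpolation=cv2.INTER_CUBIC)
h=max(a.shape[0],b.shape[0]);o=np.zeros((h,a.shape[1]+b.shape[1],3),np.uint8);o[:a.shape[0],:a.shape[1]]=a;o[:b.shape[0],a.shape[1]:]=b
save("dr0",o)
E
```

```text
(no output)
```

View pics/dr0.png

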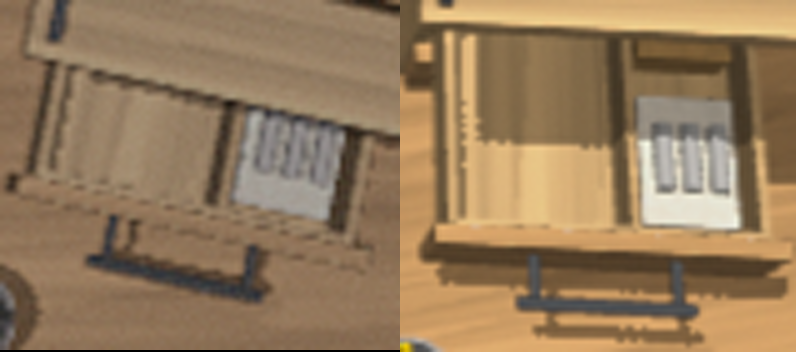

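```bash
python3 - <<'E'
from h import *
import pickle
c,s=pickle.load(open("top0.pkl","rb"));c2,_=pickle.load(open("side0.pkl","rb"))
def S(u,v,z): return pt(c2,None,325+(u-400)/4.4-.39,180+v/4.4-.39,z)
def T(u,v,z): return pt(c,None,320+u/5-.4,195+v/5-.4,z)
a=np.radians(-12.6);X=np.array([np.cos(a),np.sin(a)]);Y=np.array([-np.sin(a),np.cos(a)])
o=np.array([.609,-.330])
for n,p in [("S front outL",S(436,241,.141)),("S front outR",S(788,258,.141)),("S inL",S(447,224,.141)),("S inner wall L at front",S(467,226,.135)),("S divider L face front",S(613,229,.131)),("S divider far",S(608,42,.131)),("S wallL inner far",S(470,36,.132)),("S handleL",S(518,303,.1215)),("S handleR",S(697,311,.1215)),
 ("T front outL",T(12,187,.141)),("T front outR",T(366,262,.141)),("T front inL",T(20,174,.141)),("T divider L face front",T(208,203,.131)),("T divider L far",T(222,103,.131)),("T wall in front",T(55,178,.132)),("T wall in far",T(72,70,.132)),("T handleL",T(88,260,.1215)),("T handleR",T(265,297,.1215)),
 ("S shelfL",S(424,18,.358))]:
    q=p[:2]-o; print(n,p.round(3),"cab",round(q@X,3),round(q@Y,3))
E
```

```text
S front outL [ 0.483 -0.17   0.141] cab -0.158 0.128
S front outR [ 0.428 -0.413  0.141] cab -0.158 -0.12
S inL [ 0.494 -0.181  0.141] cab -0.145 0.12
S inner wall L at front [ 0.491 -0.196  0.135] cab -0.144 0.105
S divider L face front [ 0.472 -0.3    0.131] cab -0.14 -0.001
S divider far [ 0.612 -0.335  0.131] cab 0.004 -0.004
S wallL inner far [ 0.633 -0.235  0.132] cab 0.003 0.098
S handleL [ 0.433 -0.222  0.121] cab -0.196 0.067
S handleR [ 0.405 -0.346  0.121] cab -0.195 -0.06
T front outL [ 0.485 -0.171  0.141] cab -0.156 0.128
T front outR [ 0.43  -0.42   0.141] cab -0.155 -0.127
T front inL [ 0.494 -0.177  0.141] cab -0.146 0.125
T divider L face front [ 0.472 -0.312  0.131] cab -0.137 -0.012
T divider L far [ 0.544 -0.324  0.131] cab -0.065 -0.009
T wall in front [ 0.491 -0.203  0.132] cab -0.143 0.098
T wall in far [ 0.568 -0.217  0.132] cab -0.065 0.101
T handleL [ 0.432 -0.227  0.121] cab -0.195 0.061
T handleR [ 0.405 -0.354  0.121] cab -0.194 -0.068
S shelfL [ 0.573 -0.143  0.358] cab -0.076 0.175
```

```bash
python3 -m inch '[[-0.34,-0.3,-0.94,0.0244,0,0.067],[-0.34,-0.3,-0.94,0.0243,0,0.067],[-0.34,-0.6,-0.94,0,0,0],[-0.15,-1,-0.4,0,0,0],[0,-1,0,0,0,0]]'; python3 -c "
from h import *
go([.47,-.15,.26],-12.6,20)
go([.502,-.257,.2],-12.6,20)"
```

```text
time: 11.35
ee_pos: [0.4468, 0.0134, 0.2522]
eef_rot: [0.108, 0.979, -0.018, 0.174]
ft_force: [0.7, -0.4, -1.2]
width: 0.0537
t 11.35 pos [0.4468 0.0134 0.2522] w 0.0537 F [ 0.7 -0.4 -1.2] turn frac [ 0.0007  0.0011 -0.0004] 
 shift frac now-axes [-1.438 -3.859  0.314] turned-axes [-1.436 -3.859  0.316] world/40mm [ 0.58  -4.084  0.194]
 unit world 40mm: up-> [-0.342  0.    -0.94 ]  fwd(x')-> [-0.94   0.     0.342]  left(y')-> [0. 1. 0.]
t 11.35 pos [0.4468 0.0134 0.2522] w 0.0537 F [ 0.7 -0.4 -1.2] turn frac [ 0.0007  0.0011 -0.0004] 
 shift frac now-axes [-2.204 -6.297  2.188] turned-axes [-2.204 -6.295  2.192] world/40mm [ 1.38  -6.759 -1.306]
 unit world 40mm: up-> [-0.342  0.    -0.94 ]  fwd(x')-> [-0.94   0.     0.342]  left(y')-> [0. 1. 0.]
```

```bash
python3 -m inch '[[-0.1,-1,0.03,0,0,0],[-0.2,-1,0.07,0,0,0],[-0.2,-1,0.07,0,0,0],[-0.2,-1,0.07,0,0,0],[0,0,0,0,0,0]]'; python3 - <<'E'
from h import *
import pickle
go([.502,-.257,.2],-12.6,20)
st=read_state();c=camera("wrist");save("w9",c["img"]);pickle.dump((c,st),open("w9.pkl","wb"))
c=camera("side");save("s9",c["img"]);pickle.dump((c,st),open("s9.pkl","wb"))
E
```

```text
time: 11.98
ee_pos: [0.4399, -0.1509, 0.2512]
eef_rot: [0.111, 0.979, -0.019, 0.173]
ft_force: [0.8, 1.1, -1.8]
width: 0.0535
t 11.97 pos [ 0.4399 -0.1509  0.2512] w 0.0535 F [ 0.8  1.1 -1.8] turn frac [-0.0003  0.     -0.0024] 
 shift frac now-axes [-1.542 -2.242  1.921] turned-axes [-1.531 -2.251  1.919] world/40mm [ 1.553 -2.654 -1.28 ]
 unit world 40mm: up-> [-0.342  0.    -0.94 ]  fwd(x')-> [-0.94   0.     0.342]  left(y')-> [0. 1. 0.]
```

View pics/w9.png

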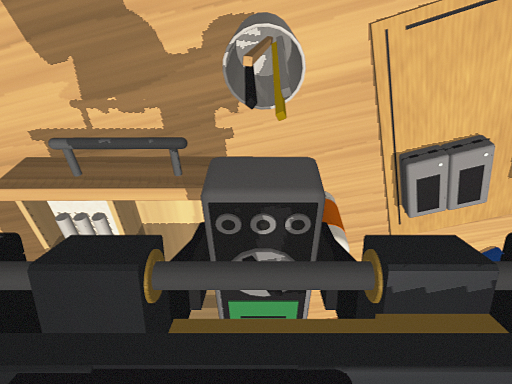

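View pics/s9.png

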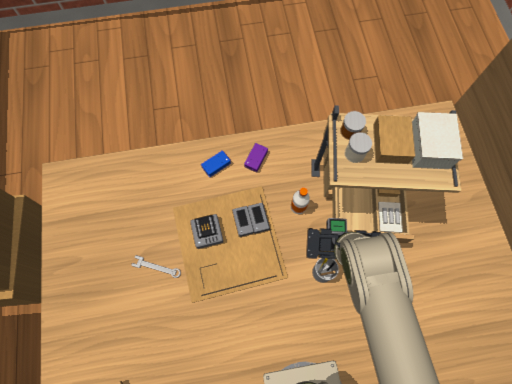

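```bash
python3 - <<'E'
from h import *
import pickle
c,s=pickle.load(open("w9.pkl","rb"))
save("w9c",cv2.resize(c["img"][125:260,0:220],None,fx=3.6,fy=3.6,interpolation=cv2.INTER_CUBIC))
c,s=pickle.load(open("s9.pkl","rb"))
save("s9c",cv2.resize(c["img"][170:290,290:430],None,fx=5,fy=5,interpolation=cv2.INTER_CUBIC))
E
```

```text
(no output)
```

View pics/w9c.png

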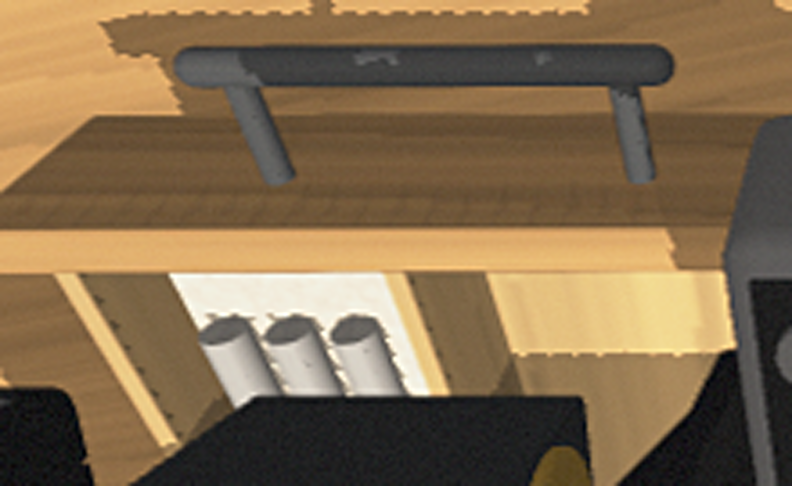

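View pics/s9c.png

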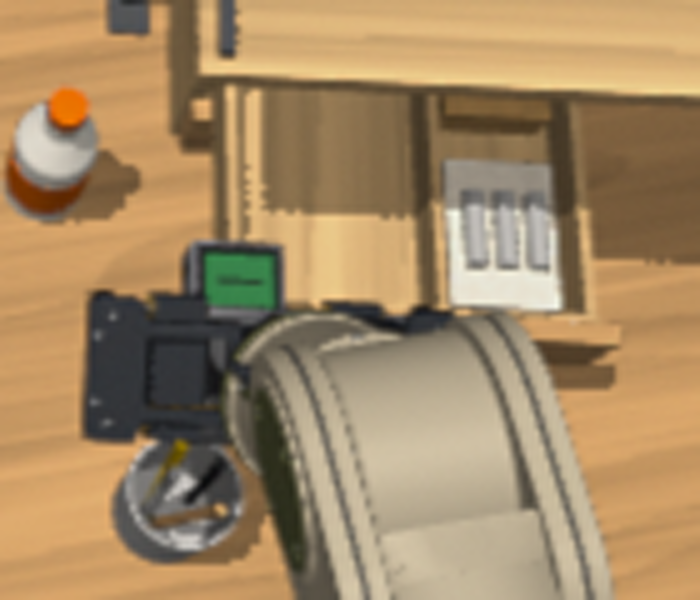

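```bash
python3 - <<'E'
from h import *
import pickle
c,s=pickle.load(open("w9.pkl","rb"))
a=np.radians(-12.6);X=np.array([np.cos(a),np.sin(a)]);Y=np.array([-np.sin(a),np.cos(a)]);o=np.array([.609,-.330])
for n,u,v,z in [("front out",400,229,.141),("front out L",30,229,.141),("front in",400,271,.141),("front in L",20,271,.141),("div R top",388,273,.131),("div L top",406,273,.131),("div L base",488,273,.087),("div L base deep",517,352,.087),("handle L",176,66,.116),("handle R",672,66,.116)]:
    p=pt(c,s,u/3.6-.36,125+v/3.6-.36,z); q=p[:2]-o; print(n,p.round(4),"cab",round(q@X,4),round(q@Y,4))
c,s=pickle.load(open("s9.pkl","rb"))
for n,u,v,z in [("wall out top",226,200,.132),("wall in top",238,200,.132),("dark",262,200,.132),("div base",418,200,.087),("div top",430,200,.131),("div topR",442,200,.131)]:
    p=pt(c,s,290+u/5-.4,170+v/5-.4,z); q=p[:2]-o; print(n,p.round(4),"cab",round(q@X,4),round(q@Y,4))
E
```

```text
front out [ 0.45   -0.3029  0.141 ] cab -0.161 -0.0083
front out L [ 0.4282 -0.3981  0.141 ] cab -0.1616 -0.1059
front in [ 0.4629 -0.3102  0.141 ] cab -0.1469 -0.0125
front in L [ 0.4398 -0.4107  0.141 ] cab -0.1475 -0.1156
div R top [ 0.4691 -0.3217  0.131 ] cab -0.1383 -0.0224
div L top [ 0.4703 -0.3168  0.131 ] cab -0.1383 -0.0173
div L base [ 0.5045 -0.3246  0.087 ] cab -0.1032 -0.0175
div L base deep [ 0.5396 -0.3311  0.087 ] cab -0.0675 -0.0162
handle L [ 0.4029 -0.3523  0.116 ] cab -0.1963 -0.0667
handle R [ 0.4321 -0.2249  0.116 ] cab -0.1956 0.064
wall out top [ 0.5635 -0.1982  0.132 ] cab -0.0732 0.1187
wall in top [ 0.5621 -0.2058  0.132 ] cab -0.0728 0.111
dark [ 0.5595 -0.2211  0.132 ] cab -0.0721 0.0955
div base [ 0.5542 -0.3365  0.087 ] cab -0.0521 -0.0183
div top [ 0.5413 -0.3279  0.131 ] cab -0.0665 -0.0127
div topR [ 0.54   -0.3355  0.131 ] cab -0.0661 -0.0205
```

```bash
python3 -m inch '[[-0.3,-0.8,0.2,0,0,0],[-0.5,-0.8,0.7,0,0,0],[-0.62,-0.63,0.98,0,0,0],[0,0,0,0,0,0],[0,0,0,0,0,0]]'; python3 - <<'E'
from h import *
go([.5402,-.2664,.165],-12.6,20)
c=camera("wrist");save("w10",c["img"])
E
```

```text
time: 12.7
ee_pos: [0.4984, -0.2509, 0.2]
eef_rot: [0.107, 0.979, -0.019, 0.172]
ft_force: [0.5, -0.4, -2.1]
width: 0.0537
t 12.7 pos [ 0.4984 -0.2509  0.2   ] w 0.0537 F [ 0.5 -0.4 -2.1] turn frac [ 0.0003 -0.0003  0.0007] 
 shift frac now-axes [-0.737 -0.152  1.2  ] turned-axes [-0.737 -0.15   1.201] world/40mm [ 1.044 -0.387 -0.876]
 unit world 40mm: up-> [-0.342  0.    -0.94 ]  fwd(x')-> [-0.94   0.     0.342]  left(y')-> [0. 1. 0.]
```

View pics/w10.png

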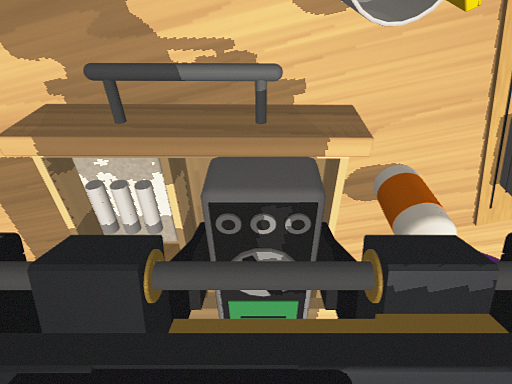

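```bash
python3 -m inch '[[-0.37,-0.08,0.6,0,0,0],[-0.37,-0.07,0.6,0,0,0],[0,0,0,0,0,0],[0,0,0,0,0,0]]'; python3 - <<'E'
from h import *
go([.5402,-.2664,.095],-12.6,20)
c=camera("wrist");save("w11",c["img"])
c=camera("side");save("s11",cv2.resize(c["img"][150:290,280:450],None,fx=4,fy=4))
E
```

```text
time: 13.25
ee_pos: [0.54, -0.2674, 0.1661]
eef_rot: [0.108, 0.979, -0.018, 0.173]
ft_force: [0.8, -1.1, -2.2]
width: 0.0537
t 13.25 pos [ 0.54   -0.2674  0.1661] w 0.0537 F [ 0.8 -1.1 -2.2] turn frac [ 0.0008  0.0006 -0.0002] 
 shift frac now-axes [0.61  0.023 1.671] turned-axes [0.608 0.027 1.671] world/40mm [ 0.006  0.026 -1.779]
 unit world 40mm: up-> [-0.342  0.    -0.94 ]  fwd(x')-> [-0.94   0.     0.342]  left(y')-> [0. 1. 0.]
```

View pics/w11.png

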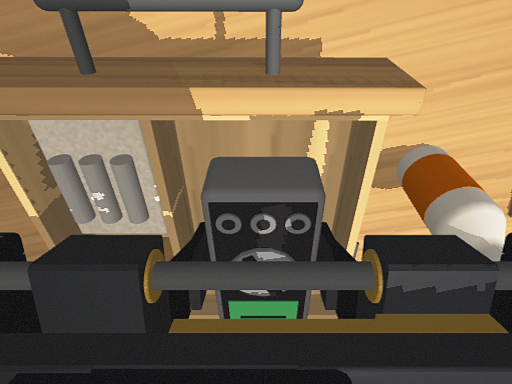

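View pics/s11.png

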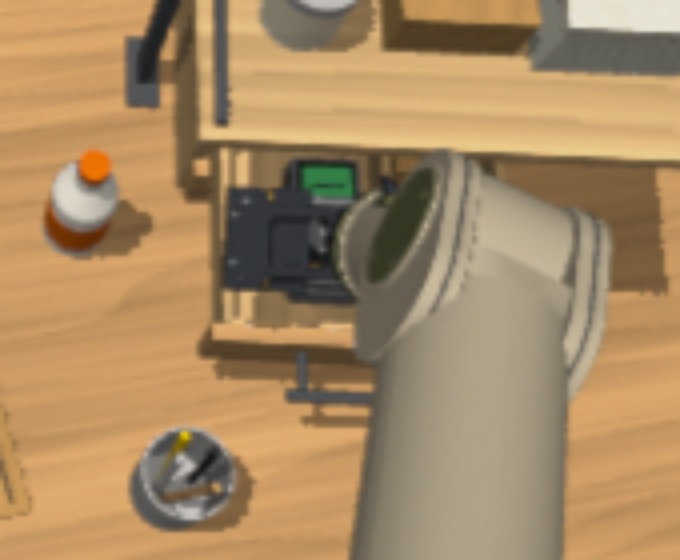

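```bash
python3 -m inch '[[0.17,0.02,0.47,0,0,0],[0.2,0,0.56,0,0,0],[0.17,0,0.47,0,0,0],[0,0,0,0,0,0]]'; python3 -c "
from h import *
go([.5402,-.2664,.095],-12.6,20)"
```

```text
time: 13.85
ee_pos: [0.5398, -0.2667, 0.1013]
eef_rot: [0.108, 0.979, -0.018, 0.172]
ft_force: [-0.3, -0.6, -3.0]
width: 0.0538
t 13.85 pos [ 0.5398 -0.2667  0.1013] w 0.0538 F [-0.3 -0.6 -3. ] turn frac [ 0.0007 -0.0003 -0.0005] 
 shift frac now-axes [0.045 0.009 0.151] turned-axes [0.046 0.01  0.151] world/40mm [ 0.011  0.008 -0.157]
 unit world 40mm: up-> [-0.342  0.    -0.94 ]  fwd(x')-> [-0.94   0.     0.342]  left(y')-> [0. 1. 0.]
```

```bash
python3 -m inch '[[0.026,0,0.07,0,0,0],[0.02,0,0.055,0,0,0],[0,0,0,0,0,0]]'; python3 -m inch '[[0.01,0,0.025,0,0,0],[0,0,0,0,0,0]]'
```

```text
time: 14.22
ee_pos: [0.5408, -0.2672, 0.0967]
eef_rot: [0.108, 0.979, -0.019, 0.173]
ft_force: [0.7, 0.1, -1.7]
width: 0.0536
time: 14.48
ee_pos: [0.5407, -0.2673, 0.0954]
eef_rot: [0.108, 0.979, -0.019, 0.173]
ft_force: [-0.0, 0.1, -1.1]
width: 0.0538
```

```bash
python3 -m inch '[[0.01,0,0.027,0,0,0],[0,0,0,0,0,0],[0,0,0,0,0,0]]'; python3 -m inch '[[0.01,0,0.027,0,0,0],[0,0,0,0,0,0],[0,0,0,0,0,0]]'; python3 -c "
from h import *
c=camera('wrist');save('w12',c['img'])"
```

```text
time: 14.85
ee_pos: [0.5419, -0.2676, 0.0953]
eef_rot: [0.108, 0.979, -0.019, 0.174]
ft_force: [1.2, 2.0, 4.8]
width: 0.0537
time: 15.22
ee_pos: [0.5431, -0.2679, 0.0953]
eef_rot: [0.108, 0.978, -0.019, 0.176]
ft_force: [2.8, 1.5, 11.8]
width: 0.0539
```

View pics/w12.png

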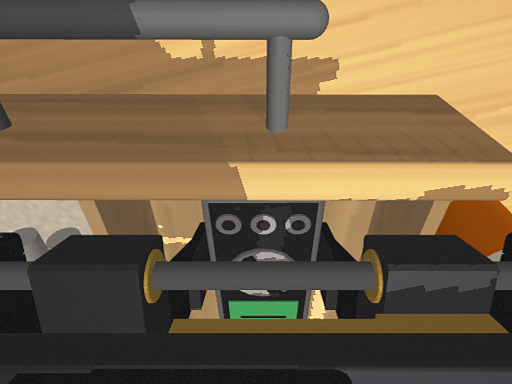

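```bash
python3 -m inch '[[0,0,0,0,0,0],[0,0,0,0,0,0],[0,0,0,0,0,0]]' 0.55; python3 -m inch '[[-0.17,0,-0.47,0,0,0],[-0.34,0,-0.94,0,0,0],[-0.34,0,-0.94,0,0,0],[0.47,0,-0.17,0,0,0],[0.6,0,-0.9,0,0,0]]'; python3 - <<'E'
from h import *
import pickle
go([.45,-.25,.25],-12.6,20)
st=read_state();c=camera("wrist");save("w13",c["img"]);pickle.dump((c,st),open("w13.pkl","wb"))
E
```

```text
time: 15.65
ee_pos: [0.5402, -0.2673, 0.0927]
eef_rot: [0.108, 0.979, -0.019, 0.173]
ft_force: [-0.4, 0.6, -0.6]
width: 0.0665
time: 16.27
ee_pos: [0.4866, -0.2547, 0.2163]
eef_rot: [0.108, 0.979, -0.02, 0.171]
ft_force: [-0.1, 0.6, 0.1]
width: 0.0671
t 16.27 pos [ 0.4866 -0.2547  0.2163] w 0.0671 F [-0.1  0.6  0.1] turn frac [-0.0008 -0.0016  0.0005] 
 shift frac now-axes [ 0.579 -0.085 -1.103] turned-axes [ 0.575 -0.084 -1.105] world/40mm [-0.915  0.119  0.842]
 unit world 40mm: up-> [-0.342  0.    -0.94 ]  fwd(x')-> [-0.94   0.     0.342]  left(y')-> [0. 1. 0.]
```

View pics/w13.png

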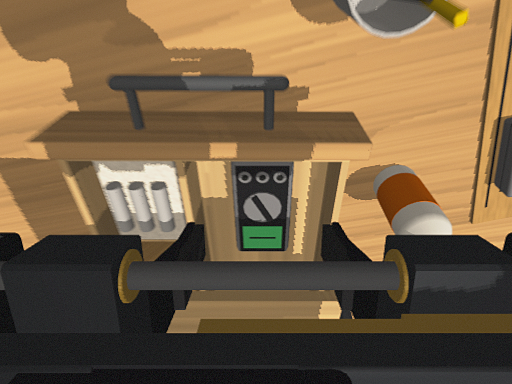

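```bash
python3 -m inch '[[0.7,-0.3,-0.6,0,0,0],[0.9,-0.6,-0.33,0,-0.0625,0],[0.9,-0.7,-0.4,0,-0.0625,0],[0,0,0,0,0,0],[0,0,0,0,0,0]]' -1; python3 - <<'E'
from h import *
go([.375,-.298,.092],-12.6,35)
E
```

```text
time: 16.95
ee_pos: [0.3982, -0.2781, 0.2289]
eef_rot: [0.104, 0.963, -0.017, 0.249]
ft_force: [0.1, -0.3, 0.1]
width: 0.0254
t 16.95 pos [ 0.3982 -0.2781  0.2289] w 0.0254 F [ 0.1 -0.3  0.1] turn frac [ 0.0096 -0.0508 -0.0011] 
 shift frac now-axes [ 2.055 -0.67   2.762] turned-axes [ 2.339 -0.611  2.541] world/40mm [-0.581 -0.497 -3.423]
 unit world 40mm: up-> [-0.574  0.    -0.819]  fwd(x')-> [-0.819  0.     0.574]  left(y')-> [ 0.  1. -0.]
```

```bash
python3 -m inch '[[0,-0.3,0,0,-0.05,0],[0,0,0,0,0,0],[0,0,0,0,0,0]]' -1; python3 - <<'E'
from h import *
go([.375,-.298,.092],-12.6,35)
print(read_state()["joint_positions"].round(2))
E
```

```text
time: 17.32
ee_pos: [0.3965, -0.2888, 0.2288]
eef_rot: [0.102, 0.949, -0.022, 0.298]
ft_force: [0.8, 0.3, -0.2]
width: 0.0016
t 17.32 pos [ 0.3965 -0.2888  0.2288] w 0.0016 F [ 0.8  0.3 -0.2] turn frac [ 0.0103 -0.0017 -0.0006] 
 shift frac now-axes [ 2.341 -0.399  2.528] turned-axes [ 2.35  -0.341  2.528] world/40mm [-0.538 -0.23  -3.419]
 unit world 40mm: up-> [-0.574  0.    -0.819]  fwd(x')-> [-0.819  0.     0.574]  left(y')-> [ 0.  1. -0.]
[-0.   -0.49  0.6   2.27  0.04  0.73  1.95]
```

```bash
python3 -m inch '[[0,-0.2,0,0.01,0.067,0],[0,0,0,0,0,0]]' -1; python3 - <<'E'
from h import *
go([.383,-.298,.092],-12.6,27)
print(read_state()["joint_positions"].round(2))
E
```

```text
time: 17.58
ee_pos: [0.3965, -0.297, 0.2296]
eef_rot: [0.105, 0.967, -0.026, 0.231]
ft_force: [0.1, 0.2, 0.1]
width: 0.0006
t 17.57 pos [ 0.3965 -0.297   0.2296] w 0.0006 F [0.1 0.2 0.1] turn frac [-0.0005 -0.0014  0.0014] 
 shift frac now-axes [ 1.841 -0.09   2.923] turned-axes [ 1.85  -0.098  2.918] world/40mm [-0.337 -0.025 -3.439]
 unit world 40mm: up-> [-0.454  0.    -0.891]  fwd(x')-> [-0.891 -0.     0.454]  left(y')-> [-0.  1. -0.]
[-0.   -0.38  0.57  2.16  0.06  0.86  1.91]
```

Back off first while high, then go straight down in steps.

```bash
python3 -m inch '[[0.34,0,-0.15,0,0,0],[0.3,0,0.6,0,0,0],[0.45,0,0.89,0,0,0],[0,0,0,0,0,0]]' -1; python3 - <<'E'
from h import *
import pickle
go([.383,-.298,.092],-12.6,27)
print(read_state()["joint_positions"].round(2))
st=read_state();c=camera("wrist");save("w14",c["img"]);pickle.dump((c,st),open("w14.pkl","wb"))
c=camera("side");save("s14",cv2.resize(c["img"][150:290,280:450],None,fx=4,fy=4))
E
```

```text
time: 18.08
ee_pos: [0.3774, -0.2925, 0.1584]
eef_rot: [0.108, 0.967, -0.024, 0.23]
ft_force: [0.5, 0.9, 0.5]
width: -0.0001
t 18.07 pos [ 0.3774 -0.2925  0.1584] w -0.0001 F [0.5 0.9 0.5] turn frac [ 0.0011 -0.0026 -0.0012] 
 shift frac now-axes [ 0.596 -0.109  1.557] turned-axes [ 0.605 -0.104  1.553] world/40mm [ 0.139 -0.138 -1.659]
 unit world 40mm: up-> [-0.454  0.    -0.891]  fwd(x')-> [-0.891 -0.     0.454]  left(y')-> [-0.  1. -0.]
[-0.02 -0.35  0.65  2.29  0.03  0.71  1.97]
```

View pics/w14.png

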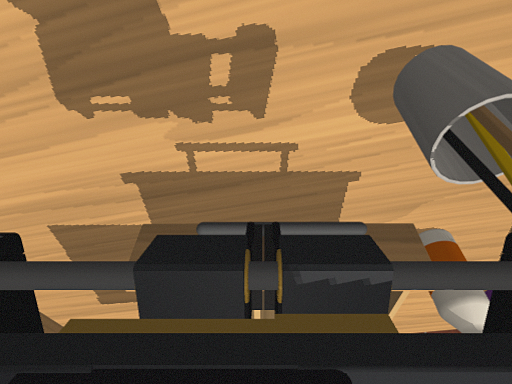

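View pics/s14.png

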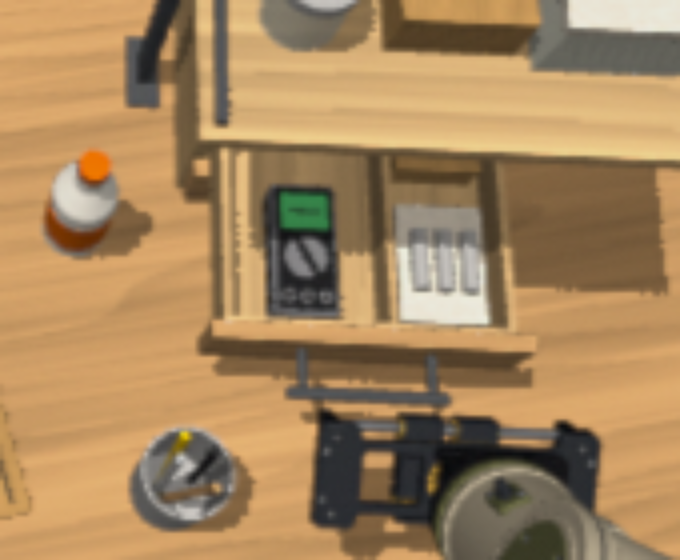

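```bash
python3 -m inch '[[0.2,0,0.5,0,0,0],[0.3,0,0.55,0,0,0],[0.2,0,0.45,0,0,0],[0,0,0,0,0,0]]' -1; python3 - <<'E'
from h import *
import pickle
go([.383,-.298,.092],-12.6,27)
print(read_state()["joint_positions"].round(2))
st=read_state();c=camera("wrist");save("w15",c["img"]);pickle.dump((c,st),open("w15.pkl","wb"))
E
```

```text
time: 18.68
ee_pos: [0.3819, -0.2945, 0.0952]
eef_rot: [0.107, 0.967, -0.025, 0.231]
ft_force: [-0.5, 0.8, -0.1]
width: 0.0003
t 18.68 pos [ 0.3819 -0.2945  0.0952] w 0.0003 F [-0.5  0.8 -0.1] turn frac [ 0.0002 -0.001  -0.0007] 
 shift frac now-axes [-0.004 -0.08   0.092] turned-axes [-0.003 -0.08   0.093] world/40mm [ 0.026 -0.088 -0.081]
 unit world 40mm: up-> [-0.454  0.    -0.891]  fwd(x')-> [-0.891 -0.     0.454]  left(y')-> [-0.  1. -0.]
[-0.12 -0.24  0.79  2.36 -0.08  0.53  2.11]
```

View pics/w15.png

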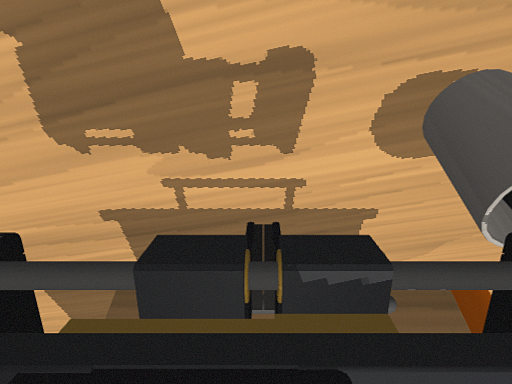

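```bash
python3 -m inch '[[-0.18,0,0.09,0,0,0],[-0.27,0,0.136,0,0,0],[-0.27,0,0.136,0,0,0],[-0.27,0,0.136,0,0,0],[-0.27,0,0.136,0,0,0]]' -1; python3 - <<'E'
from h import *
go([.53,-.333,.095],-12.6,27)
c=camera("side");save("s16",cv2.resize(c["img"][150:290,280:450],None,fx=4,fy=4))
E
```

```text
time: 19.35
ee_pos: [0.4381, -0.3075, 0.0961]
eef_rot: [0.107, 0.966, -0.025, 0.232]
ft_force: [-2.0, -0.8, -0.3]
width: 0.0003
t 19.35 pos [ 0.4381 -0.3075  0.0961] w 0.0003 F [-2.  -0.8 -0.3] turn frac [-0.     -0.0002 -0.0006] 
 shift frac now-axes [-2.109 -0.119  1.104] turned-axes [-2.109 -0.122  1.105] world/40mm [ 2.296 -0.638 -0.027]
 unit world 40mm: up-> [-0.454  0.    -0.891]  fwd(x')-> [-0.891 -0.     0.454]  left(y')-> [-0.  1. -0.]
```

View pics/s16.png

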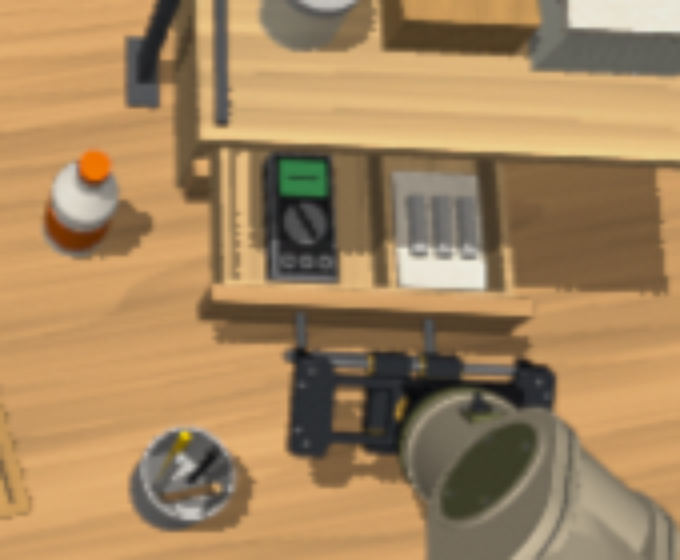

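```bash
python3 -m inch '[[-0.27,0,0.136,0,-0.033,0],[-0.26,0,0.15,0,-0.033,0],[-0.25,0,0.172,0,0,0],[-0.25,0,0.172,0,0,0],[-0.25,0,0.172,0,0,0]]' -1; python3 - <<'E'
from h import *
go([.575,-.333,.095],-12.6,35)
E
```

```text
time: 20.02
ee_pos: [0.4909, -0.3118, 0.103]
eef_rot: [0.105, 0.949, -0.034, 0.297]
ft_force: [0.2, -1.5, -0.6]
width: 0.0002
t 20.02 pos [ 0.4909 -0.3118  0.103 ] w 0.0002 F [ 0.2 -1.5 -0.6] turn frac [-0.0007 -0.002   0.0003] 
 shift frac now-axes [-1.667 -0.058  1.4  ] turned-axes [-1.661 -0.059  1.407] world/40mm [ 2.103 -0.53  -0.2  ]
 unit world 40mm: up-> [-0.574  0.    -0.819]  fwd(x')-> [-0.819  0.     0.574]  left(y')-> [ 0.  1. -0.]
```

```bash
python3 -m inch '[[-0.2,0,0.23,0,0,0],[-0.22,0,0.22,0,0,0],[-0.25,0,0.172,0,0,0],[-0.25,0,0.172,0,0,0],[-0.25,0,0.172,0,0,0]]' -1; python3 - <<'E'
from h import *
go([.575,-.333,.095],-12.6,35)
c=camera("side");save("s17",cv2.resize(c["img"][150:290,280:450],None,fx=4,fy=4))
E
```

```text
time: 20.65
ee_pos: [0.5344, -0.3287, 0.1048]
eef_rot: [0.107, 0.948, -0.039, 0.297]
ft_force: [-1.0, 0.8, -0.7]
width: 0.0004
t 20.65 pos [ 0.5344 -0.3287  0.1048] w 0.0004 F [-1.   0.8 -0.7] turn frac [-0.0067 -0.0009 -0.0003] 
 shift frac now-axes [-0.69   0.126  0.78 ] turned-axes [-0.689  0.115  0.783] world/40mm [ 1.014 -0.109 -0.246]
 unit world 40mm: up-> [-0.574  0.    -0.819]  fwd(x')-> [-0.819  0.     0.574]  left(y')-> [ 0.  1. -0.]
```

View pics/s17.png

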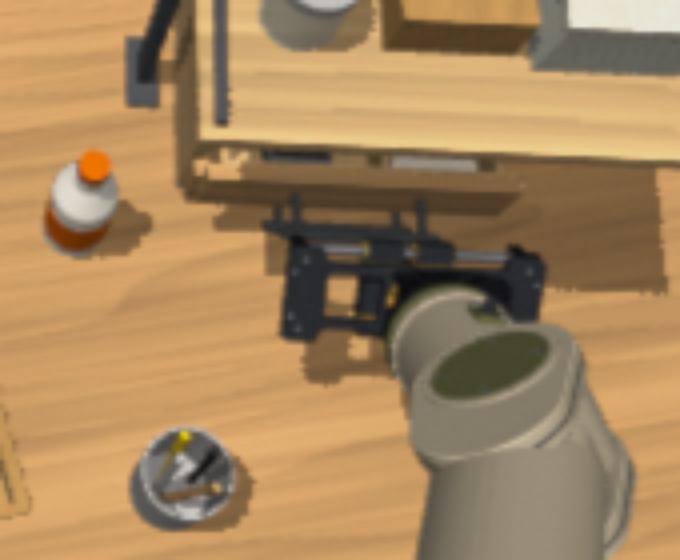

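```bash
python3 -m inch '[[0.11,0.06,0.2,0,0,0],[0.05,0.06,0.08,0,0,0],[0,0,0,0,0,0]]' -1; python3 - <<'E'
from h import *
go([.575,-.333,.095],-12.6,35)
print(read_state()["joint_positions"].round(3),read_state()["joint_vel"].round(3))
E
```

```text
time: 21.08
ee_pos: [0.5365, -0.3243, 0.0922]
eef_rot: [0.107, 0.948, -0.04, 0.298]
ft_force: [0.4, 0.0, 0.5]
width: -0.0001
t 21.07 pos [ 0.5365 -0.3243  0.0922] w -0.0001 F [0.4 0.  0.5] turn frac [-0.0069 -0.0005  0.0002] 
 shift frac now-axes [-0.848  0.003  0.508] turned-axes [-0.847 -0.004  0.509] world/40mm [ 0.962 -0.219  0.069]
 unit world 40mm: up-> [-0.574  0.    -0.819]  fwd(x')-> [-0.819  0.     0.574]  left(y')-> [ 0.  1. -0.]
[ 0.148  0.147  0.454  2.159 -0.785  0.362  2.6  ] [-0.032 -0.005  0.034 -0.006  0.001  0.005  0.001]
```

```bash
python3 -m inch '[[0.1,0,-0.07,0,0,-0.05],[0,0,0,0,0,-0.03],[0,0,0,0,0,0]]' -1; python3 - <<'E'
from h import *
go([.575,-.333,.095],-12.6,35)
print(read_state()["joint_positions"].round(4))
E
```

```text
time: 21.45
ee_pos: [0.533, -0.3242, 0.0911]
eef_rot: [0.049, 0.953, -0.058, 0.294]
ft_force: [-1.0, 0.2, 0.5]
width: 0.0002
t 21.45 pos [ 0.533  -0.3242  0.0911] w 0.0002 F [-1.   0.2  0.5] turn frac [-0.0066 -0.002   0.0584] 
 shift frac now-axes [-0.932 -0.091  0.533] turned-axes [-0.935  0.015  0.536] world/40mm [ 1.051 -0.219  0.097]
 unit world 40mm: up-> [-0.574  0.    -0.819]  fwd(x')-> [-0.819  0.     0.574]  left(y')-> [ 0.  1. -0.]
[ 0.5285  0.1427  0.0535  2.1461 -0.6381  0.3334  2.6003]
```

```bash
python3 -m inch '[[0,0,0,0,0,-0.06],[0,0,0,0,0,-0.06]]' -1; python3 - <<'E'
from h import *
go([.575,-.333,.095],-12.6,35)
print(read_state()["joint_positions"].round(4))
E
```

```text
time: 21.7
ee_pos: [0.5324, -0.322, 0.0875]
eef_rot: [-0.032, 0.955, -0.08, 0.284]
ft_force: [-0.7, -0.7, -0.9]
width: 0.0004
t 21.7 pos [ 0.5324 -0.322   0.0875] w 0.0004 F [-0.7 -0.7 -0.9] turn frac [-0.0051 -0.006   0.1393] 
 shift frac now-axes [-0.961 -0.32   0.467] turned-axes [-1.007 -0.036  0.477] world/40mm [ 1.064 -0.275  0.187]
 unit world 40mm: up-> [-0.574  0.    -0.819]  fwd(x')-> [-0.819  0.     0.574]  left(y')-> [ 0.  1. -0.]
[ 0.9089  0.1696 -0.3515  2.1269 -0.4362  0.3116  2.5972]
```

```bash
python3 - <<'E'
from h import *
c=camera("side");save("s18",c["img"])
E
```

```text
(no output)
```

View pics/s18.png

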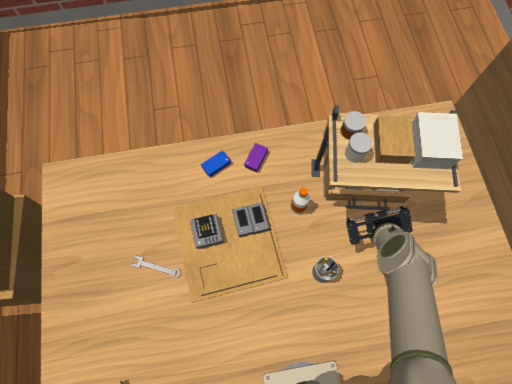

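```bash
cat >> h.py <<'E'
def ax():
    s=read_state();M=R.from_quat(s["eef_rot"]).as_matrix();a=np.radians(-12.6)
    X=np.array([np.cos(a),np.sin(a),0]);Y=np.array([-np.sin(a),np.cos(a),0]);q=s["ee_pos"]-[.609,-.33,0]
    print("t",round(s["time"],2),"cab",(q@X).round(4),(q@Y).round(4),"z",s["ee_pos"][2].round(4),"F",np.round(s["ft_force"],1),"j",s["joint_positions"].round(3),"\n fwd->",(M.T@X).round(3),"left->",(M.T@Y).round(3),"up->",(M.T@[0,0,1]).round(3))
E
python3 -c "
from h import *
ax()"
```

```text
t 21.75 cab -0.0768 -0.0099 z 0.0878 F [-0.2  1.1 -0.8] j [ 0.924  0.17  -0.365  2.126 -0.431  0.311  2.597] 
 fwd-> [-0.792 -0.232  0.565] left-> [-0.29   0.957 -0.013] up-> [-0.538 -0.174 -0.825]
```

```bash
python3 -m inch '[[-0.22,-0.06,0.15,0,0,0],[-0.22,-0.06,0.15,0,0,0],[0,0,0,0,0,0]]' -1; python3 -c "
from h import *
ax()"
```

```text
time: 22.12
ee_pos: [0.5554, -0.3256, 0.0881]
eef_rot: [-0.032, 0.955, -0.08, 0.285]
ft_force: [-0.4, -1.0, -0.8]
width: 0.0004
t 22.12 cab -0.0533 -0.0074 z 0.0881 F [-0.4 -1.  -0.8] j [ 0.856  0.207 -0.322  2.08  -0.38   0.311  2.528] 
 fwd-> [-0.792 -0.231  0.565] left-> [-0.287  0.958 -0.011] up-> [-0.539 -0.171 -0.825]
```

```bash
python3 -m inch '[[-0.16,-0.05,0.115,0,0,0],[-0.12,-0.035,0.085,0,0,0],[0,0,0,0,0,0]]' -1; python3 -c "
from h import *
ax()"
```

```text
time: 22.5
ee_pos: [0.5682, -0.3297, 0.0882]
eef_rot: [-0.032, 0.955, -0.08, 0.285]
ft_force: [0.3, -0.0, 0.2]
width: 0.0005
t 22.5 cab -0.0399 -0.0086 z 0.0882 F [ 0.3 -0.   0.2] j [ 0.832  0.23  -0.308  2.051 -0.348  0.312  2.491] 
 fwd-> [-0.792 -0.23   0.566] left-> [-0.286  0.958 -0.012] up-> [-0.539 -0.171 -0.825]
```

```bash
python3 -m inch '[[-0.08,-0.023,0.057,0,0,0],[-0.08,-0.023,0.057,0,0,0],[0,0,0,0,0,0]]' -1; python3 -c "
from h import *
ax()
c=camera('side');save('s19',cv2.resize(c['img'][150:290,280:450],None,fx=4,fy=4))
c=camera('wrist');save('w19',c['img'])"
```

```text
time: 22.88
ee_pos: [0.5729, -0.3313, 0.0858]
eef_rot: [-0.031, 0.955, -0.079, 0.283]
ft_force: [-10.1, 2.0, -0.9]
width: 0.0003
t 22.88 cab -0.0349 -0.0091 z 0.0858 F [-10.1   2.   -0.9] j [ 0.816  0.244 -0.296  2.037 -0.331  0.316  2.471] 
 fwd-> [-0.795 -0.229  0.561] left-> [-0.284  0.959 -0.011] up-> [-0.535 -0.169 -0.828]
```

View pics/s19.png

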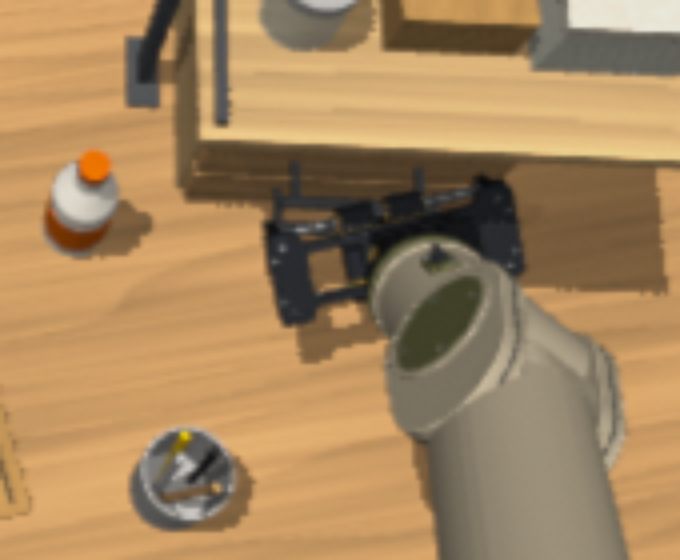

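View pics/w19.png

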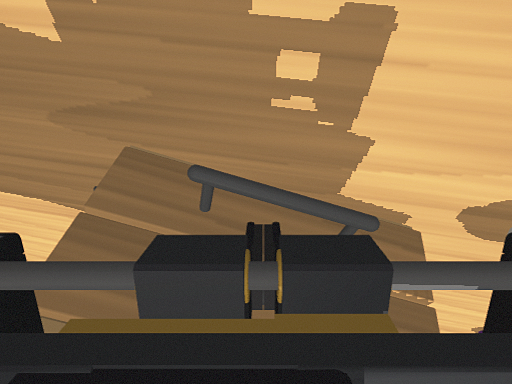

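```bash
python3 -m inch '[[0.4,0.12,-0.28,0,0,0],[0.79,0.23,-0.56,0,0,0],[0.79,0.23,-0.56,0,0,0],[0.5,0.1,-0.8,0,0,0],[0.1,0,-1,0,0,0]]' -1; python3 - <<'E'
from h import *
import pickle
ax()
st=read_state();c=camera("wrist");save("w20",c["img"]);pickle.dump((c,st),open("w20.pkl","wb"))
c=camera("side");pickle.dump((c,st),open("s20.pkl","wb"));save("s20",c["img"])
E
```

```text
time: 23.6
ee_pos: [0.4835, -0.3112, 0.1003]
eef_rot: [-0.029, 0.954, -0.073, 0.288]
ft_force: [-0.3, 0.5, 0.5]
width: 0.0003
t 23.6 cab -0.1266 -0.009 z 0.1003 F [-0.3  0.5  0.5] j [ 1.641  0.134 -1.026  2.191 -0.376  0.349  2.602] 
 fwd-> [-0.791 -0.228  0.567] left-> [-0.276  0.961  0.   ] up-> [-0.545 -0.157 -0.823]
```

View pics/w20.png

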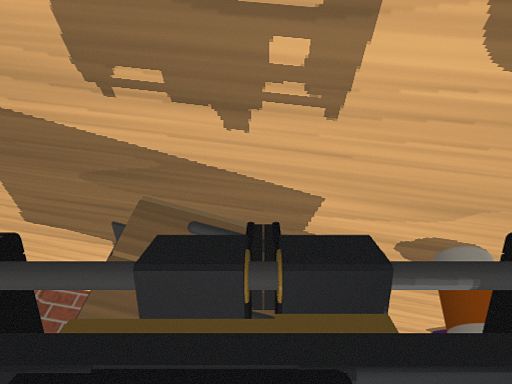

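View pics/s20.png

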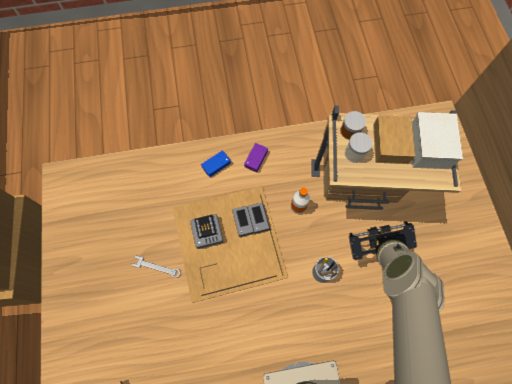

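```bash
python3 -m inch '[[0,0,-0.6,0,0.05,-0.06],[0,0,-0.8,0,0.05,-0.06],[0,0,-0.8,0,0.05,-0.06],[0,0,-0.8,0,0.05,-0.06]]' -1; python3 - <<'E'
from h import *
import pickle
ax()
c,_=pickle.load(open("s20.pkl","rb"))
save("s20c",cv2.resize(c["img"][180:220,320:420],None,fx=8,fy=8,interpolation=cv2.INTER_CUBIC))
c=camera("side");pickle.dump((c,0),open("s21.pkl","wb"));save("s21",c["img"])
c=camera("top");pickle.dump((c,0),open("t21.pkl","wb"));save("t21",c["img"])
E
```

```text
time: 24.2
ee_pos: [0.4356, -0.2916, 0.2092]
eef_rot: [-0.25, 0.955, -0.148, 0.057]
ft_force: [1.5, 0.3, -0.4]
width: 0.0005
t 24.2 cab -0.1776 -0.0004 z 0.2092 F [ 1.5  0.3 -0.4] j [ 1.471 -0.087 -1.008  1.959  0.092  0.95   2.493] 
 fwd-> [-0.74  -0.63   0.234] left-> [-0.672  0.711 -0.208] up-> [-0.035 -0.311 -0.95 ]
```

View pics/s20c.png

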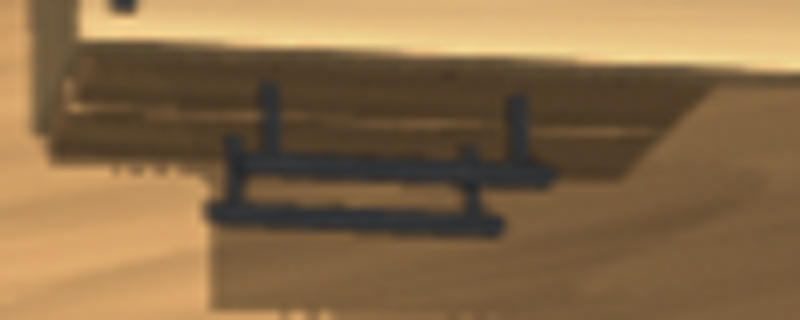

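View pics/t21.png

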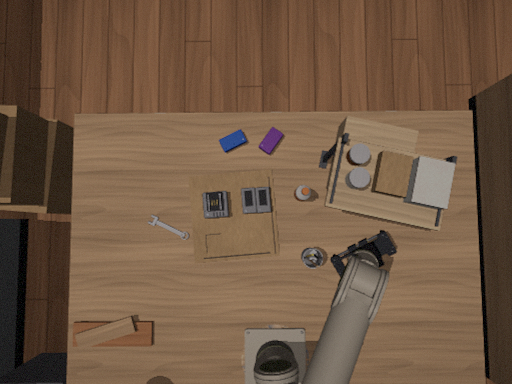

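```bash
python3 - <<'E'
from h import *
import pickle
c,_=pickle.load(open("s20.pkl","rb"))
a=np.radians(-12.6);X=np.array([np.cos(a),np.sin(a)]);Y=np.array([-np.sin(a),np.cos(a)]);o=np.array([.609,-.330])
def f(n,u,v,z):
    p=pt(c,None,320+u/8-.44,180+v/8-.44,z);q=p[:2]-o;print(n,z,"cab",round(q@X,4),round(q@Y,4))
for z in(.116,.045):
    f("up L",240,162,z);f("up R",552,178,z);f("low L",210,212,z);f("low R",500,226,z)
f("front edge bright",200,115,.141);f("fe",600,133,.141)
W=world(c)
for (u,v) in [(345,206),(365,208),(380,209),(360,201),(378,201)]: 
    w=np.nanmedian(W[v-1:v+1,u-2:u+3].reshape(-1,3),0); q=w[:2]-o; print((u,v),w.round(3),"cab",(q@X).round(3),(q@Y).round(3))
c0,_=pickle.load(open("side0.pkl","rb"));c1,_=pickle.load(open("s21.pkl","rb"))
for n,(u0,v0,u1,v1) in dict(charger=(190,205,222,250),bricks=(230,200,275,240),spanner=(125,250,190,285),glue=(285,180,315,218),cup=(308,250,345,290)).items():
    d=np.abs(c0["img"][v0:v1,u0:u1].astype(int)-c1["img"][v0:v1,u0:u1]).max(-1); print(n,(d>40).sum(),d.size)
E
```

```text
up L 0.116 cab -0.0316 0.0663
up R 0.116 cab -0.0324 -0.0613
low L 0.116 cab -0.054 0.0793
low R 0.116 cab -0.0543 -0.0388
up L 0.045 cab -0.006 0.0493
up R 0.045 cab -0.0068 -0.0857
low L 0.045 cab -0.0296 0.063
low R 0.045 cab -0.0299 -0.0619
front edge bright 0.141 cab -0.0212 0.0878
fe 0.141 cab -0.0212 -0.0733
(345, 206) [ 0.602 -0.264  0.029] cab -0.021 0.063
(365, 208) [ 0.575 -0.323  0.054] cab -0.035 -0.001
(380, 209) [ 0.562 -0.371  0.056] cab -0.037 -0.051
(360, 201) [ 0.583 -0.29   0.122] cab -0.034 0.034
(378, 201) [ 0.573 -0.348  0.122] cab -0.032 -0.025
charger 50 1440
bricks 193 1800
spanner 0 2275
glue 0 1140
cup 0 1480
```

```bash
python3 - <<'E'
from h import *
import pickle
c0,_=pickle.load(open("side0.pkl","rb"));c1,_=pickle.load(open("s21.pkl","rb"))
k=lambda c:cv2.resize(c["img"][190:260,180:280],None,fx=4,fy=4,interpolation=cv2.INTER_CUBIC)
save("cmp",np.hstack([k(c0),k(c1)]))
g=lambda c:cv2.cvtColor(c["img"],cv2.COLOR_RGB2GRAY)
for n,(u0,v0,u1,v1) in dict(charger=(194,212,216,248),bricks=(241,203,270,236)).items():
    T=g(c0)[v0:v1,u0:u1];S=g(c1)[v0-5:v1+5,u0-5:u1+5];r=cv2.matchTemplate(S,T,cv2.TM_CCOEFF_NORMED);print(n,cv2.minMaxLoc(r)[1],np.array(cv2.minMaxLoc(r)[3])-5)
E
```

```text
charger 0.999774158000946 [0 0]
bricks 0.9997900128364563 [0 0]
```

View pics/cmp.png

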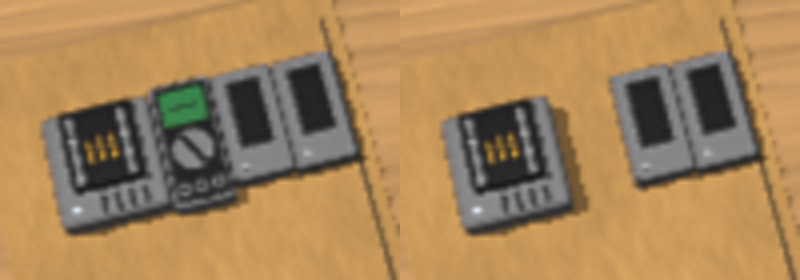

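```bash
python3 -m inch '[[0,0,-0.3,0,0,0],[0,0,0,0,0,0],[0,0,0,0,0,0]]'; python3 -c "
from h import *
print(close_job())"
```

```text
time: 24.68
ee_pos: [0.4324, -0.289, 0.218]
eef_rot: [-0.247, 0.956, -0.146, 0.058]
ft_force: [-0.3, 0.4, 0.1]
width: 0.0006
the job is handed in; nothing more can be done
None
```

The job is handed in at about 25 s. I pushed the meter out of the row flat with closed fingers, about 125 mm towards the robot. I then gripped it with the tool tilted 20° and set it on the floor of the left-hand bay. I felt contact of about 12 N before releasing, and then closed the drawer by pushing on its handle.

**Last checks**
- **Drawer:** pushing met a hard stop at about 10 N. The handle then measured 32 mm in front of the cabinet, against 30 mm for the shut lower drawer and 35 mm nominal. That agrees with shut, to within a few mm of camera error.
- **Meter:** it was seen lying face up in the bay partway through closing. It can't be seen now that the drawer is shut.
- **Bricks and charger:** image matching shows no shift.
- **Glue, cup and spanner:** their pixels are unchanged.

**What did not go cleanly**
- **Joint limit:** the last joint reached its range limit while the drawer was being pushed. It read up to 2.602 rad against a limit of 2.6. I turned the tool to ease it, but I can't tell whether that small overrun counts against the run.
- **Handover:** `close_job` reported no verdict.

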